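# Right the upside-down shaker and park it in the rack

### The job

The square steel seasoning shaker on the open counter beside the rack stands on its pierced lid: tip it over its bottom edge a quarter turn at a time, resting it on its side in between, until the pierced lid is up, letting it down gently each time and never lifting it clear of the counter. Then slide it into the empty bay of the three-bay rack, under the clear guard, until it is fully home against the back stop. Leave the two shakers already in the rack and everything else on the counter where they are.

Things in the scene. Friction and masses are not known exactly. Their poses are not given: they have to be found in the camera images.
- shaker_center (a point): Centre of the loose square steel shaker to be righted: box 52 x 52 x 76 mm, 0.3 to 0.55 kg. z points out of the pierced lid (16 black holes; a darker 16 mm band rings the lid end): straight down at the start, to end straight up; x, y are normal to its sides. This point is 38 mm above the counter when it stands on either end, 26 mm when it lies on a side.
- bay_home (a point): Home point on the counter (z 0, black mat) in the empty bay, one of three side by side, 84 mm apart: the middle of the shaker's underside belongs here. x points into the bay, away from the robot; y across; z up. Bay 66 mm wide, no sill; cheeks 18 mm thick, 50 mm high, from x -30 to +32 mm; back stop 30 mm high, face at x +28 mm (a shaker touching it is at x +2 mm).
- rack: The fixed three-bay steel rack; origin on the counter at the middle bay's home point, axes as the bay's. A clear flat guard 292 mm wide covers all bays, from x -37 to +71 mm, underside 132 mm above the counter, on 10 mm posts at its outer cheeks: a gripper cannot come straight down there, only slanting in from the robot's side.
- mate_a_center (a point): Centre of one of the two like shakers already standing lid up in the other bays (loose, 52 x 52 x 76 mm).
- mate_b_center (a point): Centre of the other like shaker standing in the rack.
- bottle_a: Bystander: cream squeeze bottle, 60 mm across, 190 mm tall. Loose; leave it.
- bottle_b: Bystander: dark red squeeze bottle, 60 mm across, 120 mm tall. Loose; leave it.
- bowl: Bystander: low steel bowl, 84 mm across, 40 mm tall. Loose; leave it.
- cup: Bystander: small white dip cup, 64 mm across, 34 mm tall. Loose; leave it.
- scraper: Bystander: spatula with black handle, 240 mm long, lying flat. Loose; leave it.
- food_tray: Bystander: open cardboard food tray, 100 x 130 mm, 35 mm tall. Loose; leave it.
- pepper_pot: Bystander: small square dark wooden pepper pot, 34 x 34 mm, 50 mm tall. Loose; leave it.
There are look-alikes about, which are no part of the job. Leave any blue or green look-alike of the part that bears shaker_center alone.

How it is judged:
By the outcome, as a careful person would: the job done as asked, in the order asked, and still so for the second after the job is handed in, with the robot touching nothing.
It also fails if it takes over 72 s, if anything falls off the work surface, if the arm or the gripper's body presses on something with over 40 N, if the wrist force passes 120 N, or if a joint passes its speed limit or range.

### The arm

A 6-joint arm with a two-finger parallel gripper is mounted at the origin on the work surface. World frame = base frame: x ahead of the robot, y to its left, z up, the work surface at z = 0. Lengths are in m, angles in rad, forces in N, time in s.
With the tool pointing down it reaches from about 0.3 to 0.775 m from the base axis. Payload 14.6 kg.
Tool frame: the origin (TCP) lies between the finger pads; the fingertips stand 22 mm ahead of it and the grasp point (between the pads) lies 3 mm ahead of it (ctrl.tip_reach is the distance from the TCP to the fingertips, in m); z points along the fingers, y is the direction in which the jaws open and shut (so a half turn about z gives the same grasp; the last joint's range is limited). The gripper opens to 94 mm and grips with 3 to 60 N. Pads are 16 mm wide; open, the fingers measure 119 mm over their backs; the gripper's body (75 mm by 177 mm) begins 78 mm behind the grasp point.
Start: joints at [1.148, 0.3, 1.521, -0, 1.321, -0.067], TCP at [0.192, 0.516, 0.227] pointing down, gripper open.
Joint ranges: [-3.03, 3.03], [-0.79, 2.21], [0.23, 2.52], [-1.04, 4.18], [0, 3.07], [-2.55, 2.55]. Speed limits (rad/s): [2.22, 2.22, 2.57, 3.14, 3.14, 3.14].

### API

Orientations are given as [roll, pitch, yaw] about the fixed x, y, z axes, in that order (R = Rz(yaw) Ry(pitch) Rx(roll)).
In Python, from station import ctrl gives the robot as it stands. The module is installed in compiled form; this text tells all that it offers.
- The arm moves only by the shell command python3 -m creep 'ROWS' [OPENING] [FORCE]. ROWS is a JSON object of lists of equal length, an entry for each row: "xyz": the shift along the tool's x, y, z in mm, a list of three; "spin": the turn about the tool's z in rad. In form: {"xyz": [[tx, ty, tz], ...], "spin": [spin, ...]}. A call has 1 to 5 rows; each row shifts and turns the commanded pose from where the row before left it, along the tool's axes as they then stand; what a row does not reach is not made up. A row lasts 1/8 s, in which the tool goes at most 62.5 mm and 10.7 degrees, less where a joint would pass 70% of its speed; a pose out of reach is approached as far as the arm can. A call with a gripper value outside its range is refused whole. OPENING is the finger opening in mm, from 0 to 94, set as the call begins (- or left out, the last holds). The fingers move at their own pace and stop on an object; FORCE is the grip in N (left out, the last holds). Time passes only in rows, so rows that do not move let the fingers close. It gives the time, the measured TCP pose, the force and the opening at its end, in the units of the state.
- ctrl.get_obs(): the state, without advancing time (a new reading comes with each control period).
- ctrl.camera(name): name is "scene" or "side" or "wrist"; returns the picture (420x560x3 uint8, red, green, blue); there is no depth.
- ctrl.camera_model(name): a dict with "fx", "fy", "cx", "cy" (pixels), "R" (3x3) and "t" (3): a world point X has camera coordinates R X + t. Camera axes: x right, y down, z forward; pixel columns grow to the right and rows downward; lengths in m; the calibration is good to about 2 mm. The wrist camera is an equidistant fisheye: a pixel r from the principal point sees the ray r / f radians off the axis. A picture is of the moment at which its call begins: read the wrist's pose just before it. camera_model takes no time and is no camera call; for the wrist camera it gives the pose at the moment of the call.
- ctrl.hand_in(): hands the job in, once; it reports no verdict.
The state is a dict: "time_s": time; "qpos": joint angles; "joint_vel": joint speeds; "tau": joint torques, N m; "ee_pos": TCP position; "eef_rot": TCP orientation; "force": force on the tool from outside, world axes, zero at the start; "moment": the same for the moment, N m; "grip_width": finger opening in m.
Only numpy, scipy, OpenCV 4.12 (cv2) and the standard library are available. Lean on these libraries where they do the work, as an engineer would, in place of code of your own. Each camera call takes 0.05 s, during which the arm holds its last target.

## Working session

There is one attempt and no reset: what is moved stays moved. The work goes in short steps, Python scripts to look and compute and a shell command to move; the robot and the scene stay as the last step left them, time stands still between calls to the robot, and variables do not carry over. Pictures are saved under pics/ and viewed, and the job is handed in when it is done.

```bash
mkdir -p pics
python3 - <<'E'
from station import ctrl
import cv2
print(ctrl.get_obs(), ctrl.tip_reach)
for n in ["scene","side","wrist"]:
    m=ctrl.camera_model(n); print(n,m)
    cv2.imwrite(f"pics/{n}0.png",ctrl.camera(n)[:,:,::-1])
E
```

```text
{'time_s': 0.0, 'qpos': array([ 1.14840210e+00,  3.00457813e-01,  1.52155348e+00, -5.24802450e-06,
        1.32070448e+00, -6.66236304e-02]), 'joint_vel': array([-0.0006894 , -0.00095544,  0.0005321 ,  0.00155263,  0.00193099,
        0.00053713]), 'tau': array([ 2.54308634e-04, -5.31803405e+01, -3.52740884e+01,  7.08354078e-02,
        2.43672665e-02, -8.86278963e-05]), 'ee_pos': array([0.19149449, 0.5153437 , 0.22690528]), 'eef_rot': array([-3.14047169e+00, -6.96989135e-05,  2.78582332e+00]), 'force': array([-0.02666636, -0.60045224, -0.49588409]), 'moment': array([ 0.05592862, -0.01658175, -0.00919394]), 'grip_width': 0.09434136093678096} 0.022
scene {'fx': 430.642397327597, 'fy': 430.642397327597, 'cx': 273.6919960647023, 'cy': 205.67710908378868, 'R': array([[-0.50531283,  0.86277935,  0.01645436],
       [ 0.53383678,  0.3275253 , -0.77958032],
       [-0.67799502, -0.38514799, -0.62608608]]), 't': array([ 0.27178338, -0.22359108,  1.48755995])}
side {'fx': 441.7638362677109, 'fy': 441.7638362677109, 'cx': 285.48347515873803, 'cy': 211.0594712243739, 'R': array([[ 0.96525459, -0.26102988,  0.0121238 ],
       [-0.16811202, -0.65583812, -0.73594478],
       [ 0.20005482,  0.70833591, -0.67693301]]), 't': array([-0.49446835,  0.13599635,  1.20407421])}
wrist {'fx': 325.19226210127806, 'fy': 325.19226210127806, 'cx': 280.47190327754686, 'cy': 206.11083845222163, 'R': array([[ 0.34915425,  0.93706468, -0.00105012],
       [ 0.90219589, -0.33585871,  0.27063169],
       [ 0.2532467 , -0.09543962, -0.96268239]]), 't': array([-0.54945917, -0.02808289,  0.3921218 ])}
```

View pics/scene0.png

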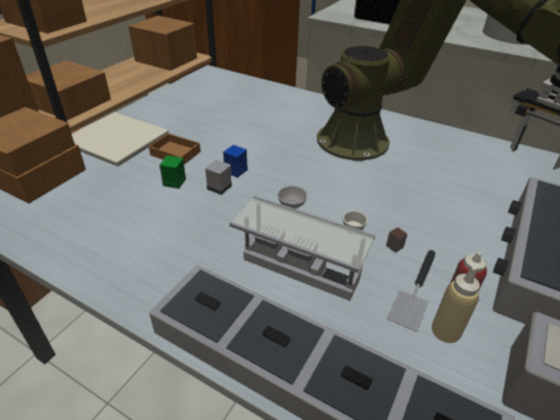

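View pics/side0.png

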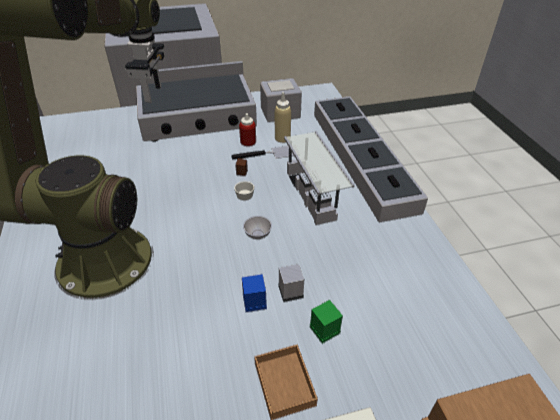

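View pics/wrist0.png

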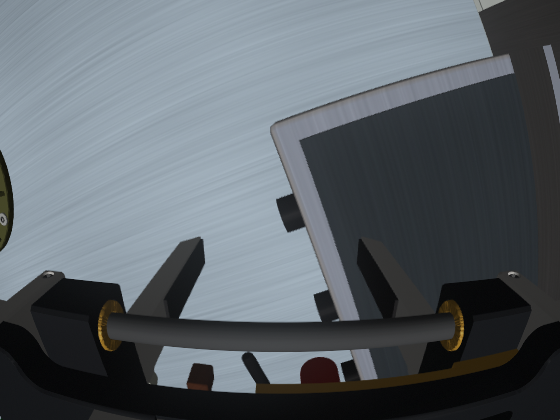

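The shaker is the grey one between blue (235,160) and green (172,172) in the scene view. The bays are too small to read there, so I'll zoom in.

Run:
```python
import cv2
a=cv2.imread("pics/scene0.png")[130:300,140:400]
b=cv2.imread("pics/side0.png")[125:345,225:365]
cv2.imwrite("pics/z1.png",cv2.resize(a,None,fx=3,fy=3,interpolation=cv2.INTER_CUBIC))
cv2.imwrite("pics/z2.png",cv2.resize(b[:,:],None,fx=2.7,fy=2.7,interpolation=cv2.INTER_CUBIC))
```

```text
(no output)
```

View pics/z1.png

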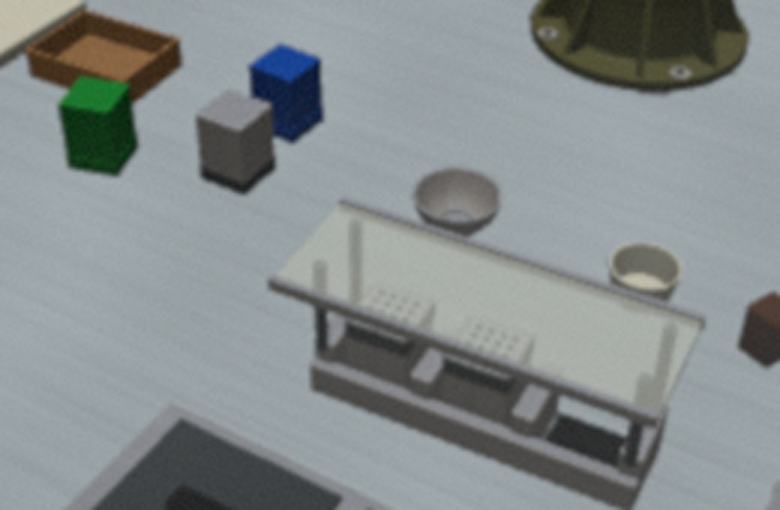

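View pics/z2.png

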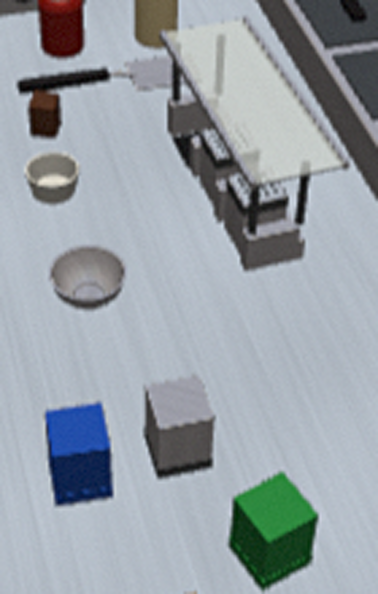

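```bash
cat > h.py <<'E'
import numpy as np,cv2
from station import ctrl
def ray(n,uv,m=None):
    m=m or ctrl.camera_model(n); R=np.array(m['R']);t=np.array(m['t'])
    x=(uv[0]-m['cx'])/m['fx'];y=(uv[1]-m['cy'])/m['fy']
    if n=='wrist':
        r=np.hypot(x,y); d=np.array([np.sin(r)*x/r,np.sin(r)*y/r,np.cos(r)]) if r>0 else np.array([0,0,1.])
    else: d=np.array([x,y,1.])
    return -R.T@t, R.T@d
def onz(n,uv,z,m=None):
    o,d=ray(n,uv,m); return o+d*(z-o[2])/d[2]
def proj(n,X,m=None):
    m=m or ctrl.camera_model(n); p=np.array(m['R'])@np.array(X)+np.array(m['t'])
    if n=='wrist':
        th=np.arctan2(np.hypot(p[0],p[1]),p[2]);q=p[:2]/np.hypot(p[0],p[1])*th
    else: q=p[:2]/p[2]
    return np.array([q[0]*m['fx']+m['cx'],q[1]*m['fy']+m['cy']])
E
python3 - <<'E'
from h import *
np.set_printoptions(precision=4,suppress=True)
A=lambda l:[(x/3+140,y/3+130) for x,y in l]
B=lambda l:[(x/2.7+225,y/2.7+125) for x,y in l]
def pr(t,n,l,z):
    print(t,n); 
    for p in l: print('  ',onz(n,p,z)[:2])
pr('shaker top','scene',A([(197,119),(236,92),(275,105),(236,131)]),.076)
pr('shaker top','side',B([(145,387),(198,376),(213,422),(152,432)]),.076)
pr('shaker bot','scene',A([(202,177),(243,193),(274,168)]),.0)
pr('shaker bot','side',B([(155,475),(212,465)]),.0)
pr('blue top','scene',A([(250,66),(284,45),(322,59),(290,82)]),.076)
pr('green top','scene',A([(60,105),(82,77),(130,82),(120,113)]),.076)
pr('guard top','scene',A([(270,282),(343,203),(704,320),(658,418)]),.136)
pr('guard top','side',B([(162,35),(246,20),(347,167),(250,180)]),.136)
pr('bowl','scene',A([(457,200)]),.04); pr('bowl','side',B([(87,275)]),.04)
pr('cup','scene',A([(645,272)]),.034); pr('cup','side',B([(52,175)]),.034)
pr('pepper','scene',A([(770,320)]),.05);pr('pepper','side',B([(45,97)]),.05)
pr('tray top','scene',A([(28,53),(87,12),(180,45),(130,80)]),.035)
E
```

```text
shaker top scene
   [ 0.4935 -0.2473]
   [ 0.4371 -0.2437]
   [ 0.436  -0.1992]
   [ 0.4904 -0.205 ]
shaker top side
   [ 0.4381 -0.2065]
   [ 0.4889 -0.206 ]
   [ 0.4867 -0.2609]
   [ 0.4312 -0.258 ]
shaker bot scene
   [ 0.4846 -0.2558]
   [ 0.4846 -0.2068]
   [ 0.4357 -0.2048]
shaker bot side
   [ 0.4366 -0.2502]
   [ 0.4914 -0.2527]
blue top scene
   [ 0.3916 -0.2598]
   [ 0.3408 -0.2541]
   [ 0.3431 -0.2068]
   [ 0.3951 -0.2099]
green top scene
   [ 0.5423 -0.3707]
   [ 0.4939 -0.3861]
   [ 0.4765 -0.3409]
   [ 0.5232 -0.3142]
guard top scene
   [ 0.7018 -0.0163]
   [ 0.5954 -0.0213]
   [0.5762 0.2669]
   [0.6808 0.2737]
guard top side
   [0.58   0.2629]
   [0.687  0.2697]
   [ 0.702  -0.0218]
   [ 0.5978 -0.0169]
bowl scene
   [ 0.4334 -0.0032]
bowl side
   [ 0.4249 -0.0146]
cup scene
   [0.431  0.1786]
cup side
   [0.4222 0.1622]
pepper scene
   [0.4524 0.2922]
pepper side
   [0.44  0.292]
tray top scene
   [ 0.441  -0.5141]
   [ 0.3416 -0.5197]
   [ 0.3435 -0.3887]
   [ 0.4258 -0.389 ]
```

```bash
R='{"xyz": [[-34,-40,0],[-34,-40,0],[-34,-40,0],[-34,-40,0],[-34,-40,0]], "spin": [0,0,0,0,0]}'; 
python3 -m creep '{"xyz": [[-34,-40,0],[-34,-40,0],[-34,-40,0],[-34,-40,0],[-34,-40,0]], "spin": [0,0,0,0,0]}' 94 8
python3 -m creep '{"xyz": [[-34,-40,0],[-34,-40,0],[-34,-40,0],[-34,-40,0],[-34,-40,0]], "spin": [0,0,0,0,0]}'
```

```text
time_s: 0.78
ee_pos: [0.2814, 0.2673, 0.2274]
eef_rot: [3.142, 0.0, 2.786]
force: [0.6, 0.0, 0.5]
grip_width: 0.094
time_s: 1.4
ee_pos: [0.3712, 0.0204, 0.2276]
eef_rot: [3.141, 0.0, 2.786]
force: [0.6, 1.0, 0.4]
grip_width: 0.0938
```

```bash
python3 -m creep '{"xyz": [[-34,-40,0],[-34,-40,0],[-34,-40,0],[-34,-40,0],[-34,-40,0]], "spin": [0,0,0,0,0]}' 
python3 -m creep '{"xyz": [[0,0,0],[0,0,0],[0,0,0]], "spin": [-0.178,-0.178,0]}'
python3 - <<'E'
from h import *
m=ctrl.camera_model('wrist');im=ctrl.camera('wrist');cv2.imwrite("pics/w1.png",im[:,:,::-1])
o=ctrl.get_obs();print(o['ee_pos'],o['eef_rot'],o['qpos']); R=np.array(m['R']);print(-R.T@m['t'],R)
print(proj('wrist',[.463,-.229,.076],m))
import pickle;pickle.dump(m,open('w1.pkl','wb'))
E
```

```text
time_s: 2.02
ee_pos: [0.4609, -0.2263, 0.2273]
eef_rot: [3.141, -0.0, 2.786]
force: [0.4, 0.5, 0.5]
grip_width: 0.0939
time_s: 2.4
ee_pos: [0.4606, -0.2245, 0.2272]
eef_rot: [3.141, -0.0, 3.141]
force: [-0.1, 0.1, -0.8]
grip_width: 0.0939
[ 0.46058694 -0.22449626  0.22734821] [ 3.14149699e+00 -1.69506149e-04  3.13779906e+00] [-5.25018528e-01  2.16279744e-01  1.62630957e+00 -1.49527649e-06
  1.29919797e+00 -2.09202085e+00]
[ 0.38199436 -0.2245613   0.38480294] [[ 1.89497810e-03  9.99998204e-01  3.49550708e-05]
 [ 9.62790910e-01 -1.83391728e-03  2.70241188e-01]
 [ 2.70240767e-01 -4.78446709e-04 -9.62792656e-01]]
[276.09605299 200.5578382 ]
```

View pics/w1.png

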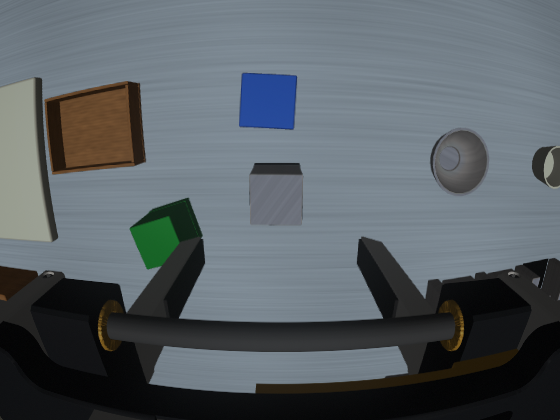

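Run:
```python
import pickle
from h import *
m=pickle.load(open('w1.pkl','rb'))
im=cv2.imread('pics/w1.png')[150:240,235:320]
g=cv2.cvtColor(im,cv2.COLOR_BGR2GRAY);print(g[50,::4]);print(g[::4,40])
cv2.imwrite('pics/w1z.png',cv2.resize(im,None,fx=8,fy=8,interpolation=cv2.INTER_CUBIC)[:600])
for p in [(250,174.5),(301.5,174.5),(302.5,224.5),(249.5,224.5)]: print(onz('wrist',p,.076,m)[:2])
```

```text
[131 131 131 131 113 111 109 110 113 111 113 110 112 111 111 108 115 129
 130 130 130 130]
[133 133 134 124  46  47  80 110 109 109 113 112 113 111 111 111 115 109
 110 128 132 131 134]
[ 0.43690428 -0.25408498]
[ 0.43704642 -0.20437584]
[ 0.48790526 -0.20261601]
[ 0.48783291 -0.25592088]
```

View pics/w1z.png

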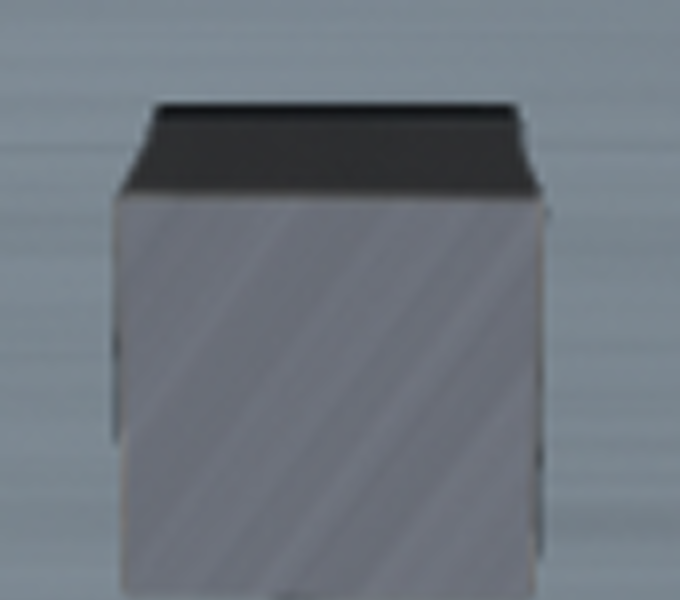

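```bash
python3 -m creep '{"xyz": [[16,-4.5,20],[0,0,45],[0,0,45],[0,0,35],[0,0,0]], "spin": [0,0,0,0,0]}' 70
python3 -m creep '{"xyz": [[0,0,0],[0,0,0]], "spin": [0,0]}'
python3 - <<'E'
from h import *
cv2.imwrite("pics/w2.png",ctrl.camera('wrist')[:,:,::-1])
cv2.imwrite("pics/s2.png",ctrl.camera('side')[200:340,200:380,::-1].repeat(4,0).repeat(4,1))
E
```

```text
time_s: 3.08
ee_pos: [0.4437, -0.2283, 0.0808]
eef_rot: [3.139, -0.004, 3.139]
force: [0.3, 0.2, 0.6]
grip_width: 0.0701
time_s: 3.32
ee_pos: [0.4453, -0.2294, 0.084]
eef_rot: [-3.14, 0.002, 3.141]
force: [0.0, -0.5, 0.1]
grip_width: 0.0695
```

View pics/w2.png

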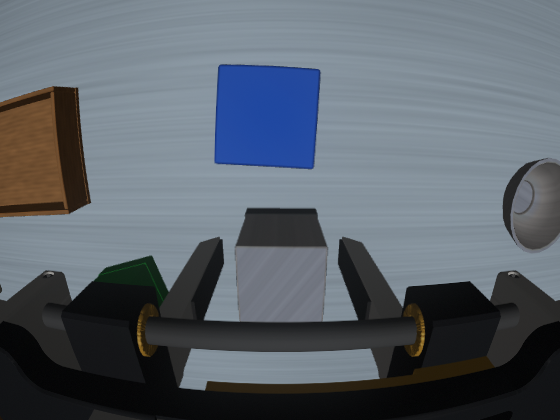

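View pics/s2.png

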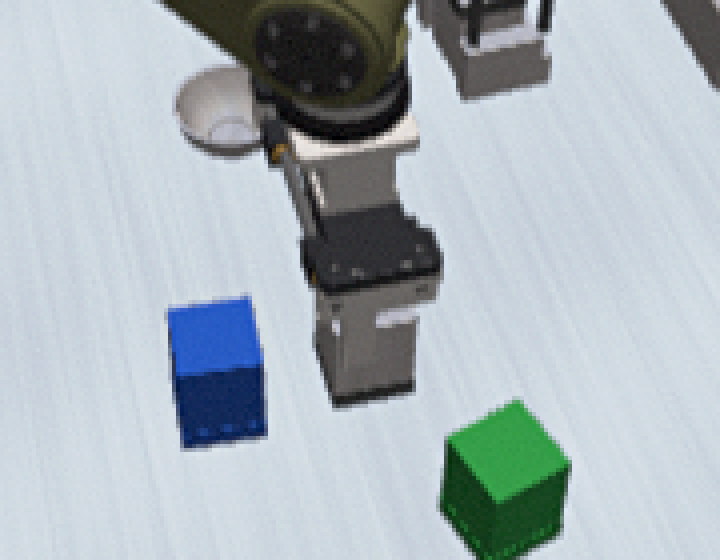

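The pads straddle the shaker near its robot-side edge: the box spans u 236–326 and the fingers sit at 222 and 338. I'll close gently.

```bash
python3 -m creep '{"xyz": [[0,0,0],[0,0,0],[0,0,0],[0,0,0]], "spin": [0,0,0,0]}' 46 6
python3 - <<'E'
from station import ctrl
print(ctrl.get_obs())
E
```

```text
time_s: 3.92
ee_pos: [0.4447, -0.2291, 0.0826]
eef_rot: [-3.141, 0.0, -3.141]
force: [-0.4, -0.1, 3.0]
grip_width: 0.052
{'time_s': 3.925, 'qpos': array([-5.48933427e-01,  3.66977035e-01,  1.80237860e+00, -4.65033445e-05,
        9.72035213e-01, -2.11986138e+00]), 'joint_vel': array([-0.00046188, -0.00068129,  0.00042629, -0.00035763,  0.00017328,
        0.0006239 ]), 'tau': array([ 3.04399570e-01, -4.92284560e+01, -2.81082916e+01,  2.39382876e-02,
       -1.12828289e-01,  5.53314268e-03]), 'ee_pos': array([ 0.44470067, -0.22910404,  0.08258557]), 'eef_rot': array([-3.14145456e+00,  1.52092371e-04, -3.14143481e+00]), 'force': array([-0.39019488, -0.09721815,  2.99086915]), 'moment': array([ 0.12916866,  0.10327718, -0.02107574]), 'grip_width': 0.052034189115520955}
```

```bash
python3 -m creep '{"xyz": [[-5.5,0,-2.8],[-5.7,0,-2.7],[-6,0,-2.2],[-6,0,-1.8],[0,0,0]], "spin": [0,0,0,0,0]}'
python3 - <<'E'
from h import *
cv2.imwrite("pics/w3.png",ctrl.camera('wrist')[:,:,::-1])
cv2.imwrite("pics/s3.png",ctrl.camera('side')[200:340,200:380,::-1].repeat(4,0).repeat(4,1))
E
```

```text
time_s: 4.55
ee_pos: [0.4684, -0.229, 0.092]
eef_rot: [-3.141, 0.001, -3.141]
force: [-0.8, -0.4, 0.3]
grip_width: 0.0518
```

View pics/s3.png

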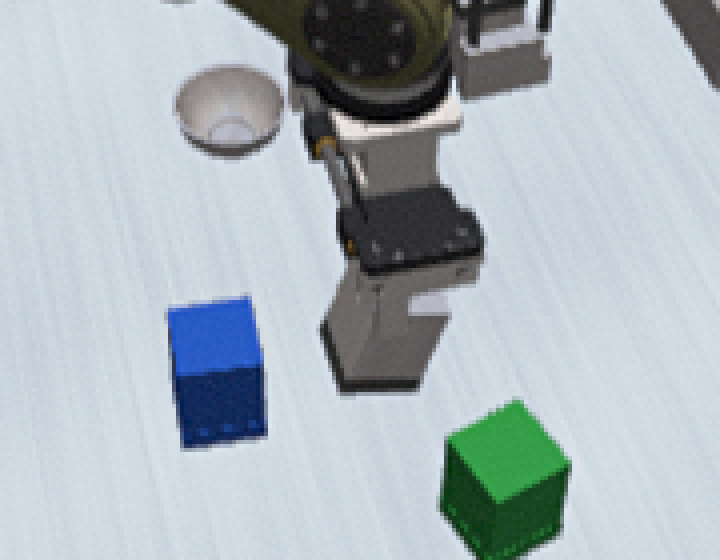

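View pics/w3.png

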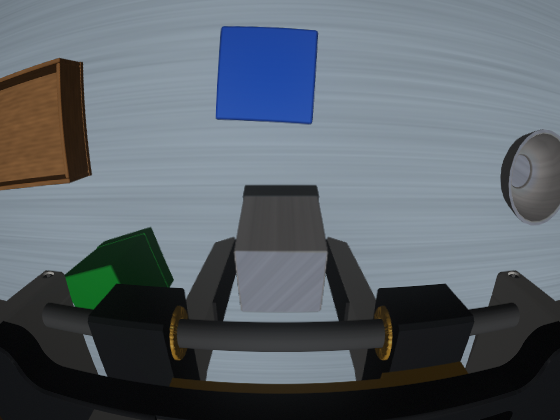

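Tipping as planned: the lid band's near edge is rising while the leading edge stays down. I'll carry on along the arc.

```bash
python3 -m creep '{"xyz": [[-6.3,0,-1.4],[-6.3,0,-0.9],[-6.3,0,-0.3],[-6.3,0,0],[-6.3,0,0.6]], "spin": [0,0,0,0,0]}'
python3 -m creep '{"xyz": [[-6.3,0,1.1],[-6.1,0,1.6],[-6.1,0,2],[-5.8,0,2.5],[-5.7,0,3]], "spin": [0,0,0,0,0]}'
python3 - <<'E'
from h import *
cv2.imwrite("pics/s4.png",ctrl.camera('side')[200:340,200:380,::-1].repeat(4,0).repeat(4,1))
E
```

```text
time_s: 5.28
ee_pos: [0.4999, -0.229, 0.0941]
eef_rot: [-3.141, 0.0, -3.141]
force: [-0.6, -0.2, 0.7]
grip_width: 0.052
time_s: 5.9
ee_pos: [0.5298, -0.229, 0.0835]
eef_rot: [-3.142, 0.0, -3.141]
force: [0.7, 0.4, 1.3]
grip_width: 0.0521
```

View pics/s4.png

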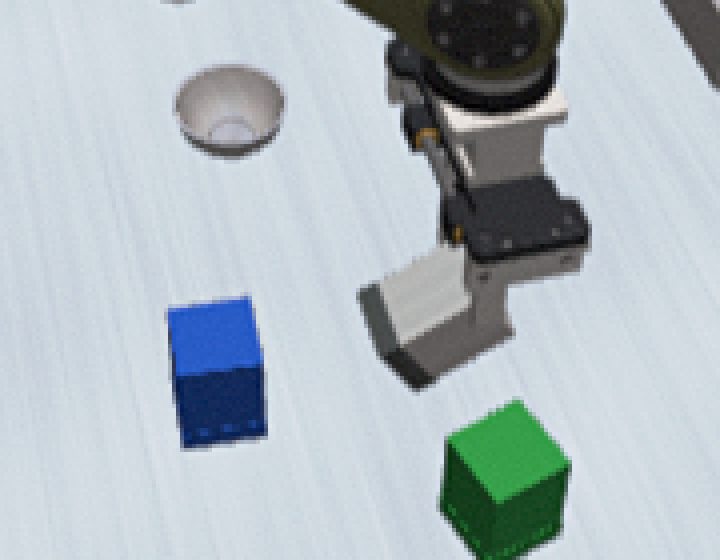

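```bash
python3 -m creep '{"xyz": [[-5.4,0,3.5],[-5,0,3.9],[-4.7,0,4.2],[-4.4,0,4.6],[-4,0,4.8]], "spin": [0,0,0,0,0]}'
python3 -m creep '{"xyz": [[-2,0,2.5],[-1.7,0,2.5],[0,0,0],[0,0,0]], "spin": [0,0,0,0]}'
python3 - <<'E'
from h import *
cv2.imwrite("pics/s5.png",ctrl.camera('side')[200:340,200:380,::-1].repeat(4,0).repeat(4,1))
cv2.imwrite("pics/w5.png",ctrl.camera('wrist')[:,:,::-1])
E
```

```text
time_s: 6.58
ee_pos: [0.553, -0.229, 0.0623]
eef_rot: [3.142, -0.0, -3.141]
force: [0.7, -0.8, -0.4]
grip_width: 0.052
time_s: 7.08
ee_pos: [0.5563, -0.229, 0.0576]
eef_rot: [3.141, -0.0, -3.141]
force: [0.3, -0.6, -3.4]
grip_width: 0.0519
```

View pics/s5.png

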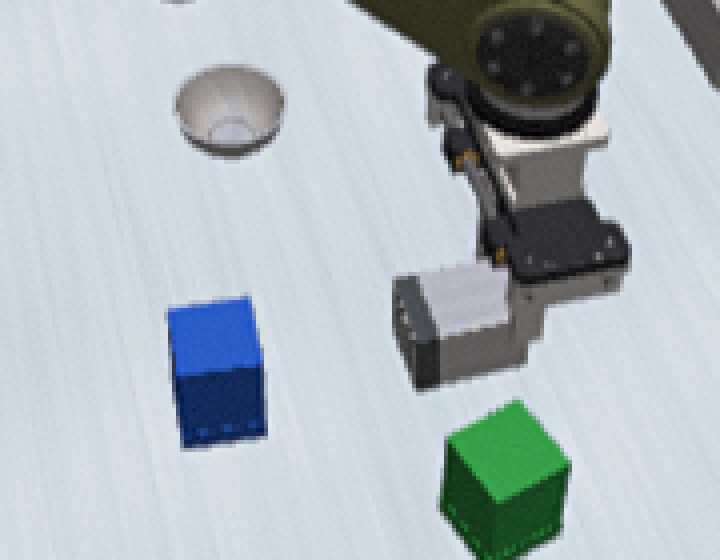

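View pics/w5.png

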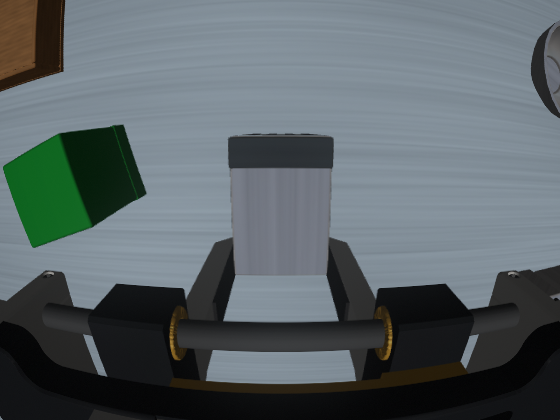

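```bash
python3 -m creep '{"xyz": [[0,0,0],[0,0,0],[0,0,0],[0,0,0]], "spin": [0,0,0,0]}' 66 8
python3 -m creep '{"xyz": [[20,0,0],[20,0,0],[20,0,0],[0,0,0]], "spin": [0,0,0,0]}'
python3 - <<'E'
from h import *
cv2.imwrite("pics/w6.png",ctrl.camera('wrist')[:,:,::-1])
for p in [(229,136),(333,136),(229,167),(332,167),(232,167)]: print(0)
cv2.imwrite("pics/s6.png",ctrl.camera('side')[200:340,200:380,::-1].repeat(4,0).repeat(4,1))
E
```

```text
time_s: 7.68
ee_pos: [0.5566, -0.229, 0.0578]
eef_rot: [-3.142, 0.0, -3.141]
force: [0.4, -0.8, 0.8]
grip_width: 0.0659
time_s: 8.18
ee_pos: [0.4961, -0.2292, 0.058]
eef_rot: [3.142, -0.0, 3.141]
force: [1.0, -0.9, -0.1]
grip_width: 0.066
0
0
0
0
0
```

View pics/w6.png

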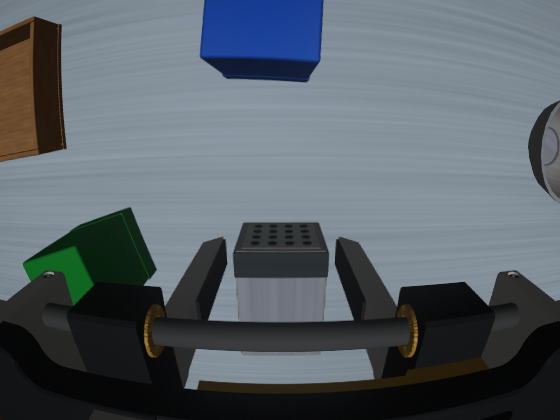

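View pics/s6.png

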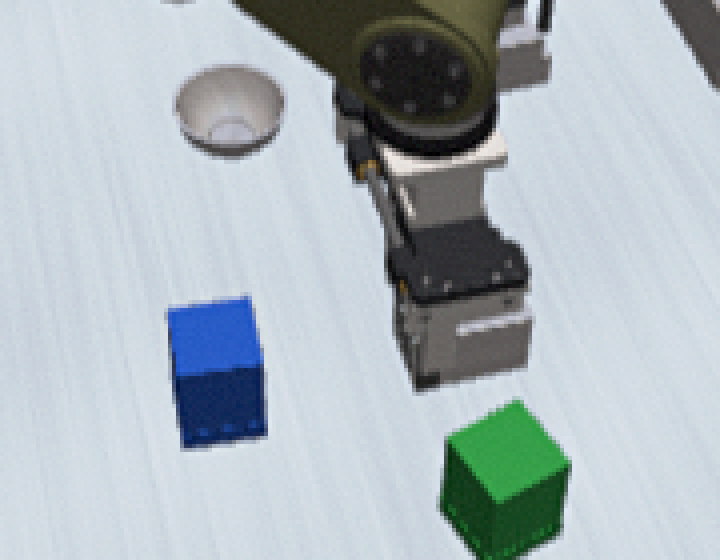

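```bash
python3 -m creep '{"xyz": [[0,0,0],[0,0,0],[0,0,0]], "spin": [0,0,0]}' 46 8
python3 - <<'E'
from h import *
for p in [(234,252),(328,252),(234,276)]: print(onz('wrist',p,.052))
E
```

```text
time_s: 8.65
ee_pos: [0.4969, -0.229, 0.0576]
eef_rot: [3.142, 0.0, -3.141]
force: [1.6, 0.7, -0.3]
grip_width: 0.0522
[ 0.49034165 -0.25471046  0.052     ]
[ 0.49037189 -0.20294362  0.052     ]
[ 0.50535979 -0.25554384  0.052     ]
```

```bash
python3 -m creep '{"xyz": [[-3.6,0,-5],[-4.1,0,-4.8],[-4.5,0,-4.5],[-4.8,0,-4],[-5.1,0,-3.6]], "spin": [0,0,0,0,0]}'
python3 -m creep '{"xyz": [[-5.4,0,-3.4],[-5.6,0,-2.9],[0,0,0]], "spin": [0,0,0]}'
python3 - <<'E'
from h import *
cv2.imwrite("pics/s7.png",ctrl.camera('side')[200:340,200:380,::-1].repeat(4,0).repeat(4,1))
E
```

```text
time_s: 9.28
ee_pos: [0.519, -0.229, 0.0799]
eef_rot: [-3.142, -0.0, -3.141]
force: [0.7, -0.6, -3.1]
grip_width: 0.0518
time_s: 9.65
ee_pos: [0.53, -0.229, 0.0861]
eef_rot: [-3.141, 0.0, -3.141]
force: [-0.6, 0.5, -3.2]
grip_width: 0.052
```

View pics/s7.png

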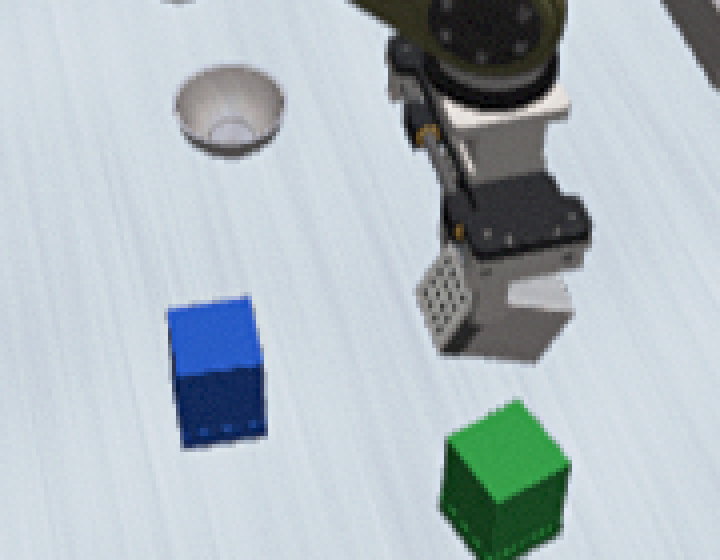

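Run:
```python
from h import *
for X in [[.5645,-.255,0],[.566,-.255,0],[.57,-.255,0],[.566,-.255,.004]]: print((proj('side',X)-[200,200])*4)
```

```text
[523.83702394 368.19739086]
[526.03984482 367.71985139]
[531.90835163 366.44764463]
[526.55502802 363.9050141 ]
```

Run:
```python
from h import *
a=ctrl.camera('side')[255:300,295:350,::-1]
cv2.imwrite("pics/s7z.png",cv2.resize(a,None,fx=12,fy=12,interpolation=cv2.INTER_CUBIC))
print(ctrl.get_obs()['ee_pos'])
for X in [[.566,-.255,0],[.566,-.203,0]]: print((proj('side',X)-[295,255]+.5)*12)
a=ctrl.camera('scene')[130:200,180:250,::-1]
cv2.imwrite("pics/c7z.png",cv2.resize(a,None,fx=8,fy=8,interpolation=cv2.INTER_CUBIC))
for X in [[.566,-.255,0],[.566,-.203,0]]: print((proj('scene',X)-[180,130]+.5)*8)
```

```text
[ 0.52953699 -0.22893454  0.08577016]
[444.11953446 449.15955418]
[365.46728357 264.64210195]
[ 82.20086602 595.20550876]
[201.59110605 644.60537473]
```

View pics/s7z.png

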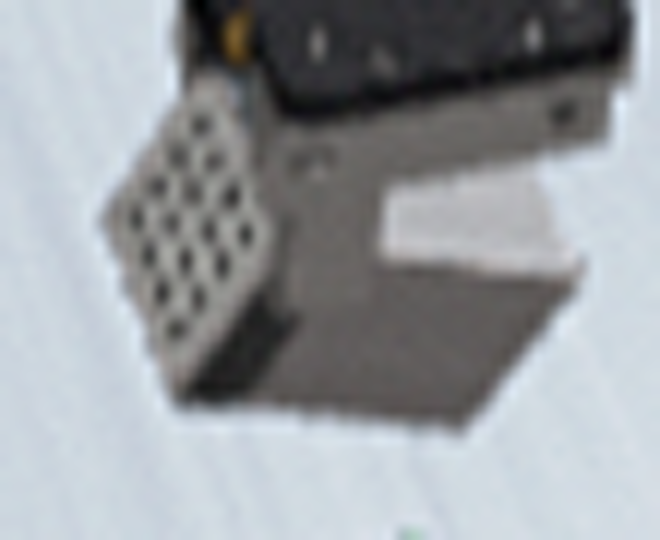

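View pics/c7z.png

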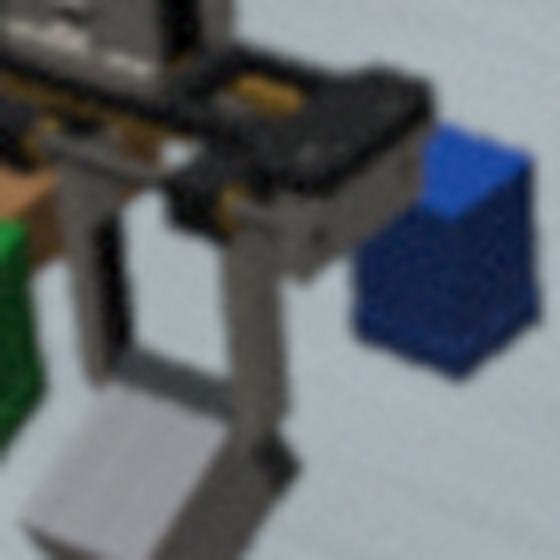

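Run:
```python
from h import *
print(ctrl.get_obs()['force'],ctrl.get_obs()['moment'])
a=ctrl.camera('scene')[170:220,175:235,::-1]
cv2.imwrite("pics/c8z.png",cv2.resize(a,None,fx=12,fy=12,interpolation=cv2.INTER_CUBIC))
for X in [[.566,-.255,0],[.566,-.203,0],[.566,-.203,.005],[.572,-.203,.0]]: print((proj('scene',X)-[175,170]+.5)*12)
```

```text
[ 0.09500313 -0.44092918 -2.94134828] [0.0391797  0.05775924 0.00869791]
[183.30129903 412.80826314]
[362.38665907 486.9080621 ]
[360.54881278 469.96132668]
[346.22630133 501.1423293 ]
```

View pics/c8z.png

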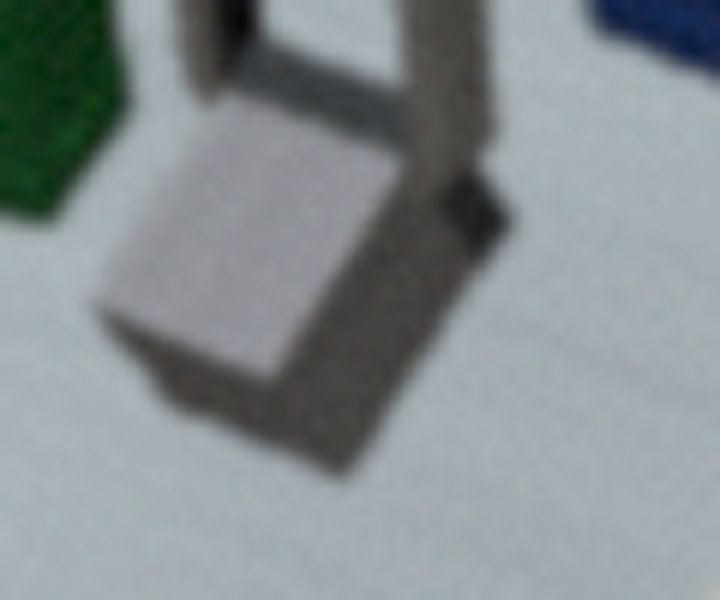

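The pivot edge triangulates about 4 mm above the counter, and the wrist carries about 3 N, so pad friction is holding back the rotation. I'll lower it until it touches and soften the grip.

```bash
python3 -m creep '{"xyz": [[0,0,2],[0,0,2],[0,0,1],[0,0,0]], "spin": [0,0,0,0]}' - 5
python3 - <<'E'
from h import *
print(ctrl.get_obs()['force'],ctrl.get_obs()['moment'])
a=ctrl.camera('scene')[170:220,175:235,::-1]
cv2.imwrite("pics/c9z.png",cv2.resize(a,None,fx=12,fy=12,interpolation=cv2.INTER_CUBIC))
a=ctrl.camera('side')[255:300,295:350,::-1]
cv2.imwrite("pics/s9z.png",cv2.resize(a,None,fx=12,fy=12,interpolation=cv2.INTER_CUBIC))
E
```

```text
time_s: 10.35
ee_pos: [0.5296, -0.2292, 0.0815]
eef_rot: [-3.141, 0.0, -3.141]
force: [-3.3, 0.6, 4.1]
grip_width: 0.0523
[-3.27188946  0.63168752  4.06306311] [0.15720099 0.75545567 0.04241487]
```

View pics/c9z.png

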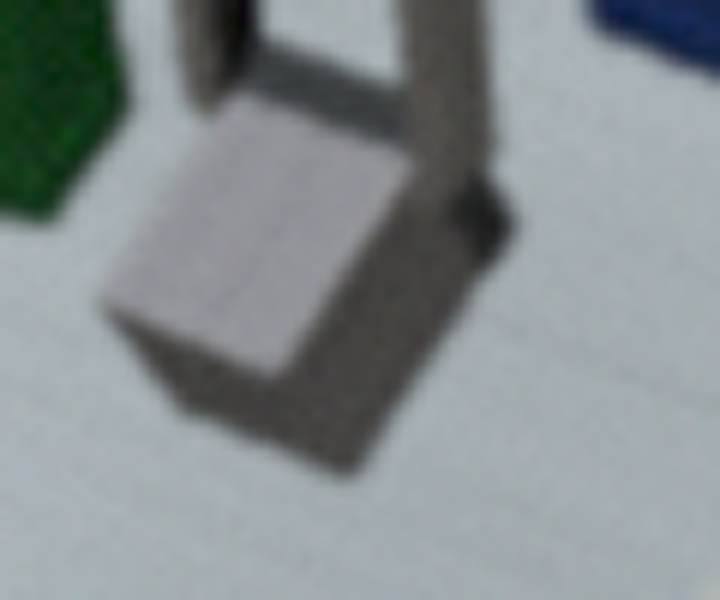

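View pics/s9z.png

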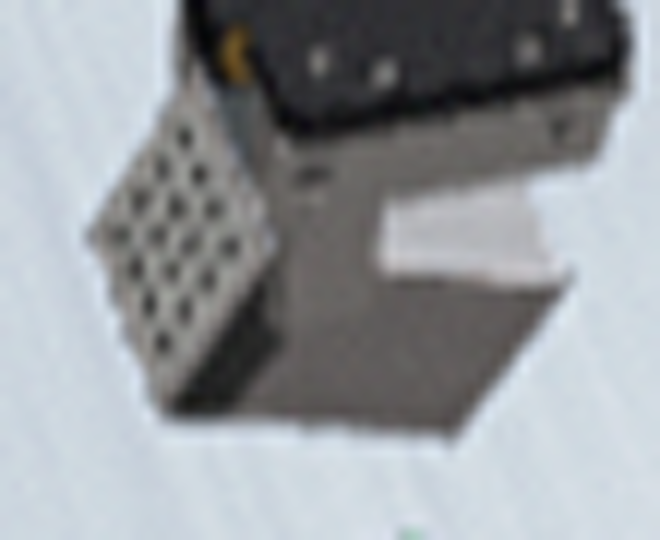

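```bash
python3 -m creep '{"xyz": [[-5.3,0,-3],[-5.4,0,-2.8],[-5.8,0,-2],[-6.1,0,-1.4],[0,0,0]], "spin": [0,0,0,0,0]}' - 4
python3 - <<'E'
from h import *
print(ctrl.get_obs()['force'],ctrl.get_obs()['moment'])
a=ctrl.camera('scene')[170:220,175:235,::-1]
cv2.imwrite("pics/c10z.png",cv2.resize(a,None,fx=12,fy=12,interpolation=cv2.INTER_CUBIC))
a=ctrl.camera('side')[255:300,295:350,::-1]
cv2.imwrite("pics/s10z.png",cv2.resize(a,None,fx=12,fy=12,interpolation=cv2.INTER_CUBIC))
E
```

```text
time_s: 11.08
ee_pos: [0.5528, -0.229, 0.0903]
eef_rot: [-3.141, 0.001, -3.141]
force: [-0.3, -1.0, 0.0]
grip_width: 0.0521
[-0.32218674 -1.00128883  0.00615392] [-0.01313075  0.02771859 -0.03697903]
```

View pics/c10z.png

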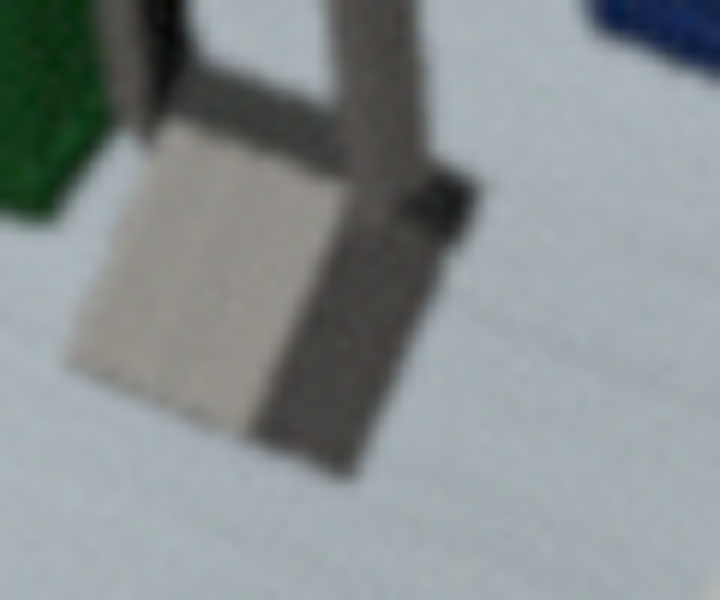

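View pics/s10z.png

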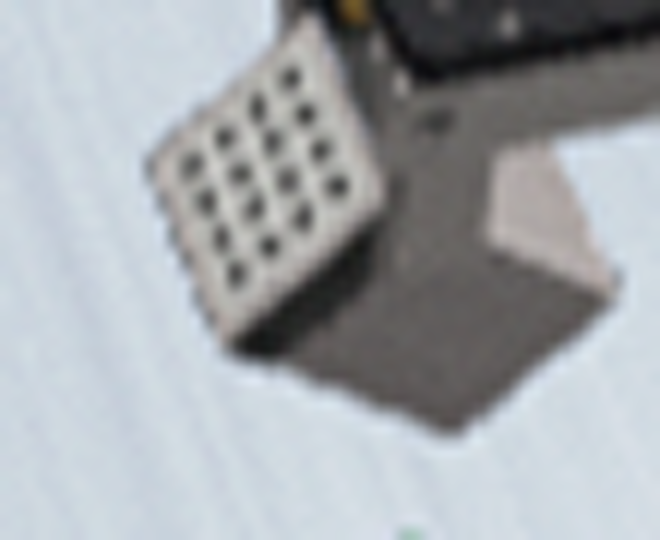

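```bash
python3 -m creep '{"xyz": [[-6.1,0,-0.8],[-6.2,0,-0.4],[-6.2,0,0],[-6.1,0,0.4],[0,0,0]], "spin": [0,0,0,0,0]}'
python3 -m creep '{"xyz": [[-6,0,1],[-6,0,1.4],[0,0,0]], "spin": [0,0,0]}'
python3 - <<'E'
from h import *
print(ctrl.get_obs()['force'],ctrl.get_obs()['moment'])
a=ctrl.camera('scene')[170:220,175:235,::-1]
cv2.imwrite("pics/c11z.png",cv2.resize(a,None,fx=12,fy=12,interpolation=cv2.INTER_CUBIC))
a=ctrl.camera('side')[255:300,295:350,::-1]
cv2.imwrite("pics/s11z.png",cv2.resize(a,None,fx=12,fy=12,interpolation=cv2.INTER_CUBIC))
E
```

```text
time_s: 11.8
ee_pos: [0.5774, -0.229, 0.0909]
eef_rot: [-3.141, 0.001, -3.141]
force: [1.4, -0.9, 1.3]
grip_width: 0.0526
time_s: 12.18
ee_pos: [0.5893, -0.229, 0.0884]
eef_rot: [-3.141, 0.0, -3.141]
force: [2.3, -0.5, 1.2]
grip_width: 0.0523
[ 2.2657732  -0.52471784  1.17740824] [-0.00532183 -0.26401845 -0.02353613]
```

View pics/c11z.png

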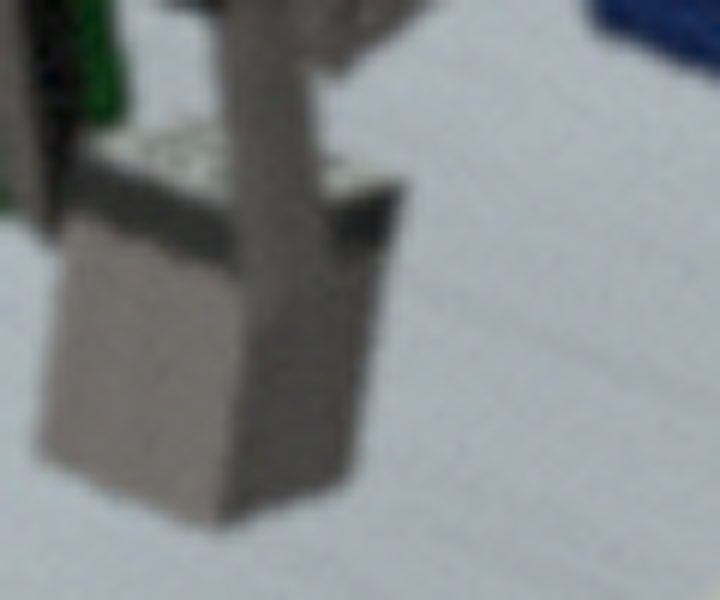

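View pics/s11z.png

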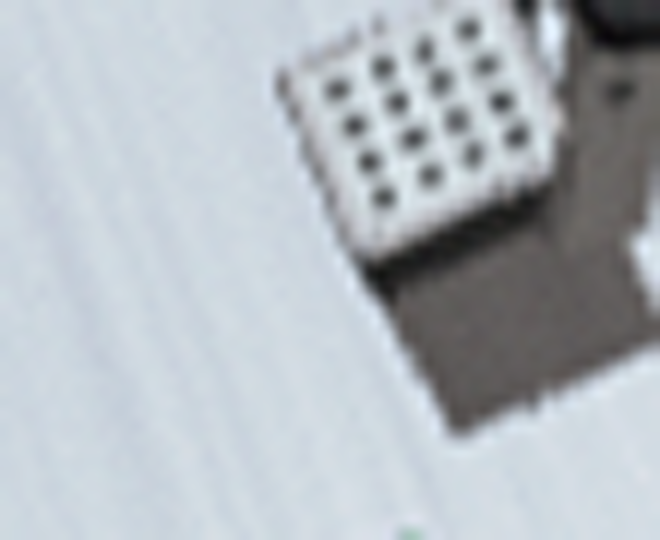

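```bash
python3 -m creep '{"xyz": [[-5.8,0,1.8],[-5.6,0,2.2],[-4,0,1.8],[-3,0,1.6],[0,0,0]], "spin": [0,0,0,0,0]}'
python3 - <<'E'
from h import *
print(ctrl.get_obs()['force'],ctrl.get_obs()['moment'])
a=ctrl.camera('scene')[170:220,175:235,::-1]
cv2.imwrite("pics/c12z.png",cv2.resize(a,None,fx=12,fy=12,interpolation=cv2.INTER_CUBIC))
a=ctrl.camera('side')[245:300,295:355,::-1]
cv2.imwrite("pics/s12z.png",cv2.resize(a,None,fx=10,fy=10,interpolation=cv2.INTER_CUBIC))
E
```

```text
time_s: 12.9
ee_pos: [0.6074, -0.229, 0.0809]
eef_rot: [3.142, -0.0, -3.141]
force: [2.0, 0.0, -0.3]
grip_width: 0.052
[ 1.96348944  0.0152585  -0.33122236] [-0.08151834 -0.27472312  0.0472783 ]
```

View pics/c12z.png

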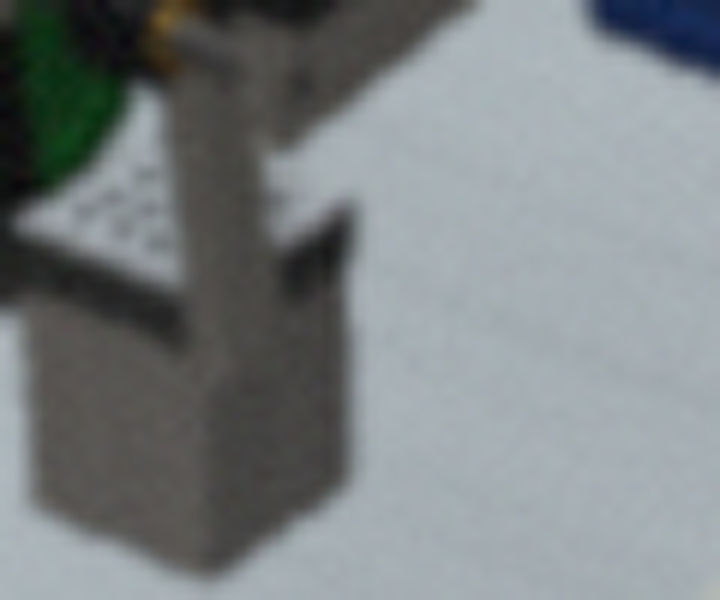

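View pics/s12z.png

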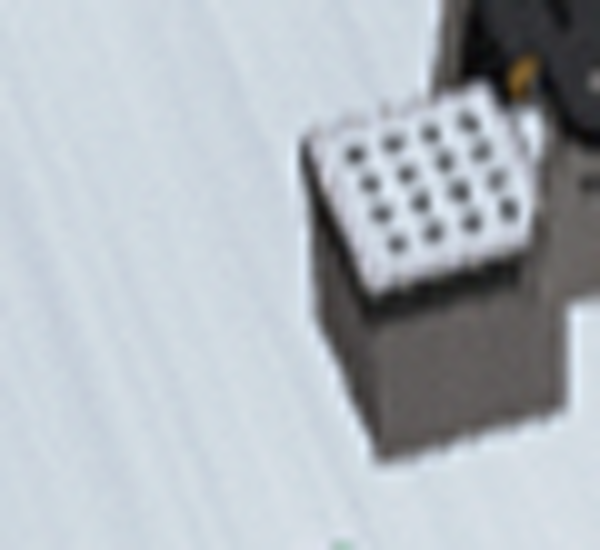

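Run:
```python
from h import *
print('side BL,BR,TL,TR,TLfar')
for X in [[.569,-.255,0],[.621,-.255,0],[.569,-.255,.076],[.621,-.255,.076],[.569,-.203,.076]]: print((proj('side',X)-[295,245]+.5)*10)
print('scene')
for X in [[.569,-.203,0],[.621,-.203,0],[.621,-.255,0],[.569,-.203,.076]]: print((proj('scene',X)-[175,170]+.5)*12)
```

```text
side BL,BR,TL,TR,TLfar
[381.10499789 471.9138212 ]
[570.03617249 430.95629558]
[407.18253588 282.56252796]
[604.73288267 241.47971466]
[337.4538065  128.12451256]
scene
[354.32040854 494.01292742]
[209.95082826 621.17565573]
[ 27.75308906 542.39477596]
[324.89941636 226.14660821]
```

About 10° of tilt remains: the side-view bottom-right corner is at (567,408) against (570,431) expected if upright. I'll keep going.

```bash
python3 -m creep '{"xyz": [[-4,0,2.2],[-3.6,0,2.2],[-3.2,0,2.2],[-2.6,0,2],[0,0,0]], "spin": [0,0,0,0,0]}'
python3 - <<'E'
from h import *
print(ctrl.get_obs()['force'],ctrl.get_obs()['moment'])
a=ctrl.camera('scene')[170:225,170:235,::-1]
cv2.imwrite("pics/c13z.png",cv2.resize(a,None,fx=10,fy=10,interpolation=cv2.INTER_CUBIC))
a=ctrl.camera('side')[245:300,295:355,::-1]
cv2.imwrite("pics/s13z.png",cv2.resize(a,None,fx=10,fy=10,interpolation=cv2.INTER_CUBIC))
E
```

```text
time_s: 13.62
ee_pos: [0.621, -0.229, 0.0729]
eef_rot: [-3.141, 0.001, -3.141]
force: [-1.1, 1.0, 3.6]
grip_width: 0.0516
[-1.13458704  0.97244761  3.56675747] [ 0.00435759  0.1634327  -0.02855088]
```

View pics/c13z.png

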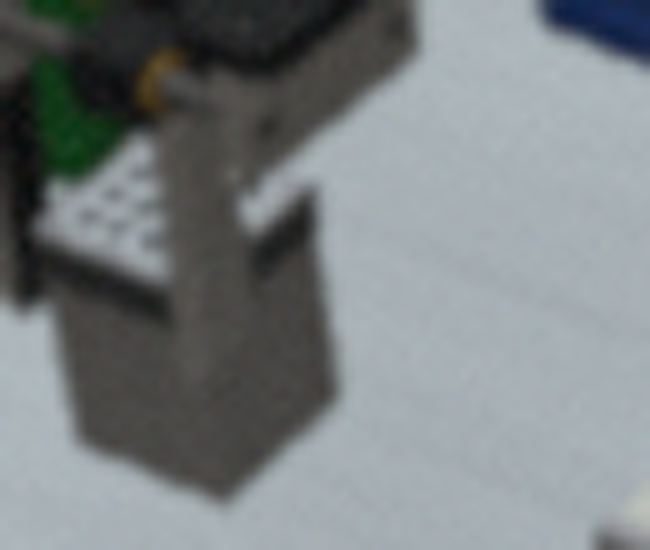

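View pics/s13z.png

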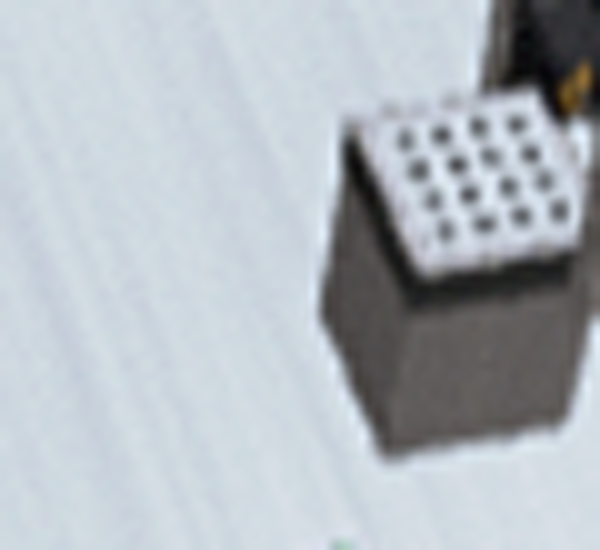

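Upright, lid up. I'll release so it settles, then take a wrist view.

```bash
python3 -m creep '{"xyz": [[0,0,0],[0,0,0],[0,0,0]], "spin": [0,0,0]}' 68
python3 -m creep '{"xyz": [[30,0,0],[30,0,0],[0,0,0]], "spin": [0,0,0]}'
python3 - <<'E'
from h import *
import pickle
m=ctrl.camera_model('wrist');cv2.imwrite("pics/w14.png",ctrl.camera('wrist')[:,:,::-1]);pickle.dump(m,open('w14.pkl','wb'))
a=ctrl.camera('side')[245:300,295:355,::-1]
cv2.imwrite("pics/s14z.png",cv2.resize(a,None,fx=10,fy=10,interpolation=cv2.INTER_CUBIC))
E
```

```text
time_s: 14.1
ee_pos: [0.6206, -0.229, 0.0724]
eef_rot: [3.142, -0.0, -3.141]
force: [-0.5, 0.0, 0.1]
grip_width: 0.0683
time_s: 14.48
ee_pos: [0.5596, -0.2291, 0.0728]
eef_rot: [3.141, -0.0, 3.141]
force: [0.8, 0.8, 0.8]
grip_width: 0.0681
```

View pics/w14.png

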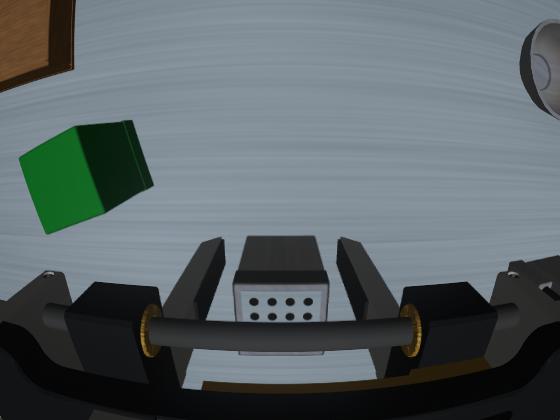

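View pics/s14z.png

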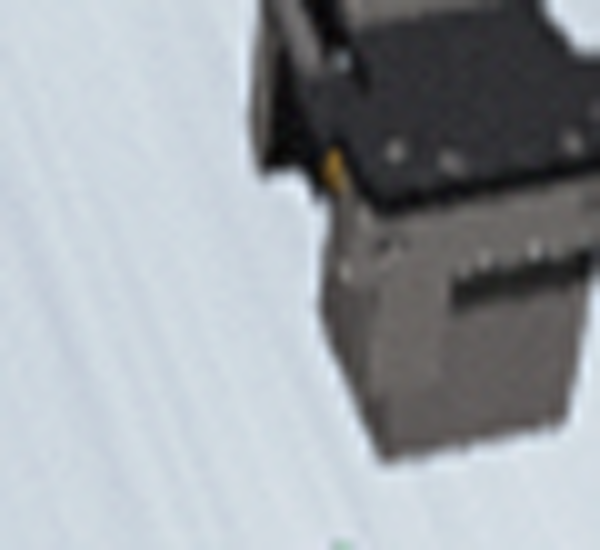

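Run:
```python
from h import *
import pickle
np.set_printoptions(precision=4,suppress=True)
m=pickle.load(open('w14.pkl','rb'))
for p in [(234,283),(328,283),(233,355),(327,355)]: print(onz('wrist',p,.076,m))
print(onz('wrist',(247,237),0,m),onz('wrist',(316,237),0,m))
print('cream',onz('side',(283,141),0),onz('side',(283,100),.19),'red',onz('side',(248,143),0),onz('side',(248,118),.12))
print('scraper',onz('side',(234,157),0.01),onz('side',(286,152),0))
print('pepper',onz('side',(241,170),0))
```

```text
[ 0.5677 -0.2545  0.076 ]
[ 0.5678 -0.2035  0.076 ]
[ 0.6204 -0.2589  0.076 ]
[ 0.6205 -0.2005  0.076 ]
[ 0.5701 -0.2548  0.    ] [ 0.5702 -0.2023  0.    ]
cream [0.6231 0.4452 0.    ] [0.6113 0.4071 0.19  ] red [ 0.4943  0.4639 -0.    ] [0.4945 0.438  0.12  ]
scraper [0.4268 0.3757 0.01  ] [0.6154 0.3742 0.    ]
pepper [0.4383 0.3091 0.    ]
```

```bash
python3 -m creep '{"xyz": [[-18,0,0],[-17,0,0],[0,0,22],[0,0,21],[0,0,0]], "spin": [0,0,0,0,0]}'
python3 -m creep '{"xyz": [[0,0,0],[0,0,0],[0,0,0],[0,0,0]], "spin": [0,0,0,0]}' 46 8
python3 -m creep '{"xyz": [[8,0,0],[15,0,0.5],[20,0,0],[20,0,0],[10,0,0]], "spin": [0,0,0,0,0]}'
python3 -m creep '{"xyz": [[0,0,0]], "spin": [0]}'
```

```text
time_s: 15.2
ee_pos: [0.595, -0.2286, 0.0275]
eef_rot: [3.14, -0.003, -3.141]
force: [0.2, -0.1, -0.1]
grip_width: 0.0679
time_s: 15.7
ee_pos: [0.5961, -0.2292, 0.0305]
eef_rot: [-3.141, 0.001, -3.141]
force: [-0.9, 0.2, 4.9]
grip_width: 0.0518
time_s: 16.32
ee_pos: [0.5228, -0.2294, 0.0303]
eef_rot: [-3.14, 0.003, 3.141]
force: [5.7, 0.0, 6.3]
grip_width: 0.0522
time_s: 16.45
ee_pos: [0.5223, -0.2294, 0.0301]
eef_rot: [-3.141, 0.001, 3.141]
force: [-4.3, -0.5, 11.8]
grip_width: 0.0517
```

```bash
python3 -m creep '{"xyz": [[0,10,0],[0,25,0],[0,40,0],[0,45,0],[0,45,0]], "spin": [0,0,0,0,0]}'
python3 -m creep '{"xyz": [[0,45,0],[0,45,0],[0,45,0],[0,45,0],[0,35,0]], "spin": [0,0,0,0,0]}'
python3 -m creep '{"xyz": [[0,20,0],[0,0,0]], "spin": [0,0]}'
python3 - <<'E'
from h import *
import pickle
m=ctrl.camera_model('wrist');cv2.imwrite("pics/w15.png",ctrl.camera('wrist')[:,:,::-1]);pickle.dump(m,open('w15.pkl','wb'))
cv2.imwrite("pics/c15.png",cv2.resize(ctrl.camera('scene')[160:310,220:410,::-1],None,fx=4,fy=4,interpolation=cv2.INTER_CUBIC))
cv2.imwrite("pics/s15.png",cv2.resize(ctrl.camera('side')[120:260,220:370,::-1],None,fx=4,fy=4,interpolation=cv2.INTER_CUBIC))
E
```

```text
time_s: 17.08
ee_pos: [0.5229, -0.0637, 0.0301]
eef_rot: [-3.14, 0.002, 3.141]
force: [-0.1, -7.4, 9.1]
grip_width: 0.0519
time_s: 17.7
ee_pos: [0.5228, 0.1518, 0.03]
eef_rot: [-3.141, 0.002, -3.141]
force: [1.2, -8.7, 9.7]
grip_width: 0.0516
time_s: 17.95
ee_pos: [0.5228, 0.1726, 0.03]
eef_rot: [3.14, 0.002, -3.14]
force: [-1.3, 7.5, 8.3]
grip_width: 0.052
```

View pics/w15.png

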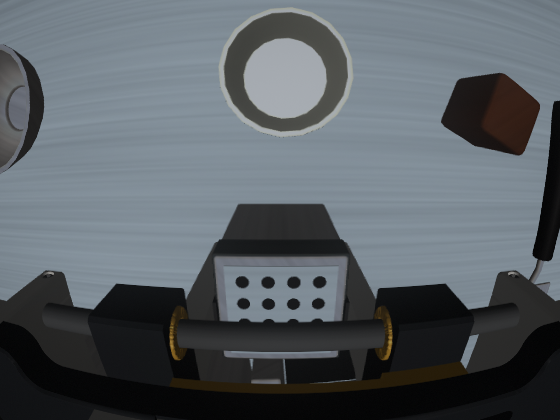

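View pics/c15.png

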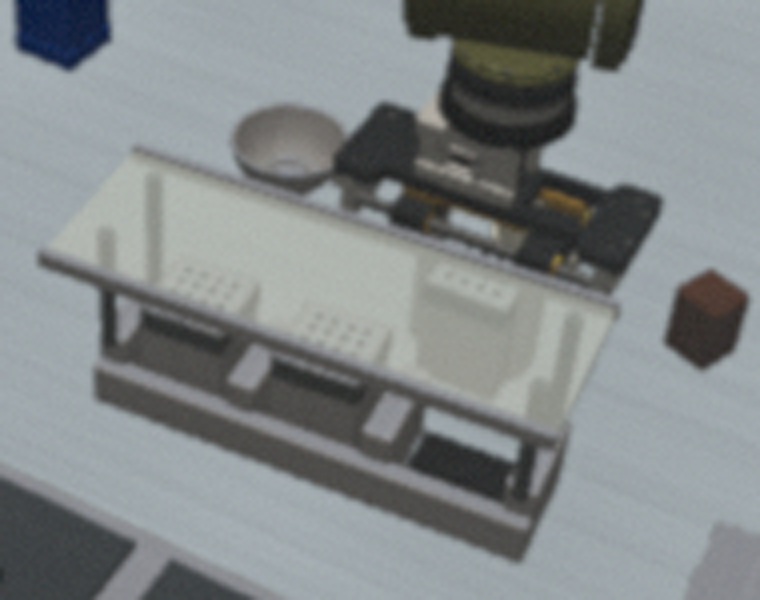

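View pics/s15.png

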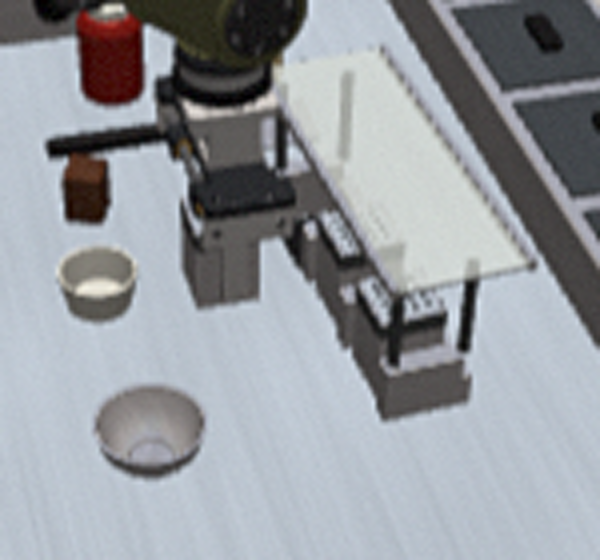

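Run:
```python
from h import *
np.set_printoptions(precision=4,suppress=True)
c=lambda x,y:((x+.5)/4+220-.5,(y+.5)/4+160-.5)
th=np.radians(3.6);O=np.array([.6231,.1235]);A=np.array([[np.cos(th),np.sin(th)],[-np.sin(th),np.cos(th)]])
def s(t,p,z):
    P=onz('scene',c(*p),z)[:2]; print(t,P,'rack mm',A@(P-O)*1000)
for p in [(380,392),(413,402),(398,440),(363,430)]: s('cheek+42',p,.05)
for p in [(244,345),(272,355),(257,395),(228,383)]: s('cheek-42',p,.05)
for p in [(95,370),(530,515)]: s('stop top back',p,.03)
for p in [(430,437),(505,465)]: s('mat', p,0)
im=cv2.imread('pics/c15.png')[360:520,340:580];cv2.imwrite('pics/c15z.png',cv2.resize(im,None,fx=3,fy=3))
```

```text
cheek+42 [0.6184 0.1539] rack mm [-2.8226 30.6506]
cheek+42 [0.6157 0.1733] rack mm [-4.2272 50.1935]
cheek+42 [0.6463 0.1786] rack mm [26.6203 53.5745]
cheek+42 [0.6496 0.1588] rack mm [28.6836 33.5273]
cheek-42 [0.6253 0.0691] rack mm [ -1.1849 -54.4817]
cheek-42 [0.6241 0.087 ] rack mm [ -1.2882 -36.4447]
cheek-42 [0.6567 0.0954] rack mm [ 31.757  -30.2031]
cheek-42 [0.657  0.0766] rack mm [ 30.8957 -48.9558]
stop top back [ 0.6712 -0.0054] rack mm [  39.8891 -131.636 ]
stop top back [0.6411 0.2573] rack mm [ 26.3973 132.3961]
mat [0.5902 0.1772] rack mm [-29.4136  55.703 ]
mat [0.5876 0.224 ] rack mm [-29.081  102.5216]
```

View pics/c15z.png

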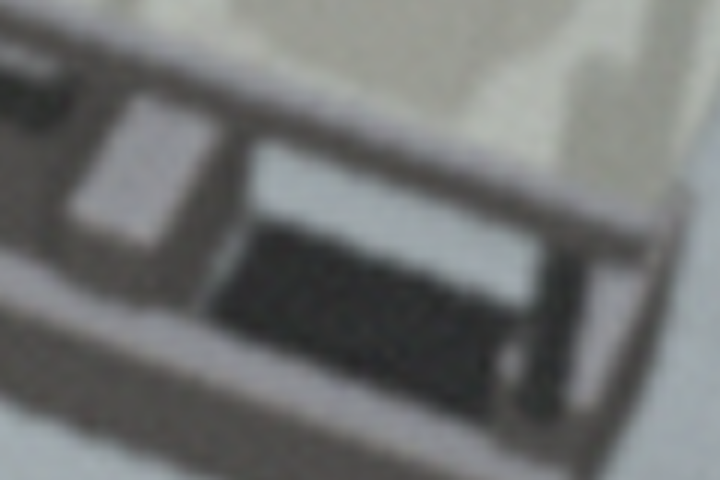

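```bash
python3 -m creep '{"xyz": [[0,10,0],[0,12,0],[0,6,0],[0,0,0],[0,0,0]], "spin": [-0.02,-0.02,-0.025,0,0]}'
python3 -m creep '{"xyz": [[-8,0,0],[-8,0,0],[0,0,0]], "spin": [0,0,0]}'
python3 - <<'E'
from h import *
o=ctrl.get_obs();P=o['ee_pos'][:2];th=np.radians(3.7)
A=np.array([[np.cos(th),np.sin(th)],[-np.sin(th),np.cos(th)]])
print(A@(P-[.6178,.2073])*1000,o['eef_rot'],o['force'])
E
```

```text
time_s: 18.73
ee_pos: [0.5225, 0.199, 0.0299]
eef_rot: [3.141, 0.002, -3.076]
force: [2.1, -0.0, 8.0]
grip_width: 0.0521
time_s: 19.1
ee_pos: [0.5381, 0.1998, 0.0292]
eef_rot: [3.142, 0.0, -3.076]
force: [-0.2, -0.7, 3.3]
grip_width: 0.052
[-80.01770694  -2.30117319] [ 3.14157678e+00  3.82035588e-04 -3.07648992e+00] [-0.21150223 -0.71033565  3.25243753]
```

```bash
python3 -m creep '{"xyz": [[0,2,0],[0,0,0],[0,0,0],[0,0,0],[0,0,0]], "spin": [0,0,0,0,0]}' 68 
python3 -m creep '{"xyz": [[0,0,-25],[0,0,-22],[18,0,0],[0,0,0]], "spin": [0,0,0,0]}'
python3 -m creep '{"xyz": [[0,0,0],[0,0,0],[0,0,0]], "spin": [0,0,0]}' 46 8
python3 - <<'E'
from h import *
import pickle
m=ctrl.camera_model('wrist');cv2.imwrite("pics/w16.png",ctrl.camera('wrist')[:,:,::-1]);pickle.dump(m,open('w16.pkl','wb'))
cv2.imwrite("pics/s16.png",cv2.resize(ctrl.camera('side')[120:240,240:370,::-1],None,fx=5,fy=5,interpolation=cv2.INTER_CUBIC))
E
```

```text
time_s: 19.73
ee_pos: [0.5379, 0.202, 0.029]
eef_rot: [-3.142, -0.0, -3.076]
force: [0.5, 0.6, -0.2]
grip_width: 0.0676
time_s: 20.23
ee_pos: [0.5195, 0.2009, 0.0762]
eef_rot: [-3.142, -0.0, -3.076]
force: [-0.2, 0.2, -0.2]
grip_width: 0.0681
time_s: 20.6
ee_pos: [0.5203, 0.2007, 0.0759]
eef_rot: [-3.141, 0.0, -3.077]
force: [0.4, -2.5, -0.2]
grip_width: 0.052
```

View pics/w16.png

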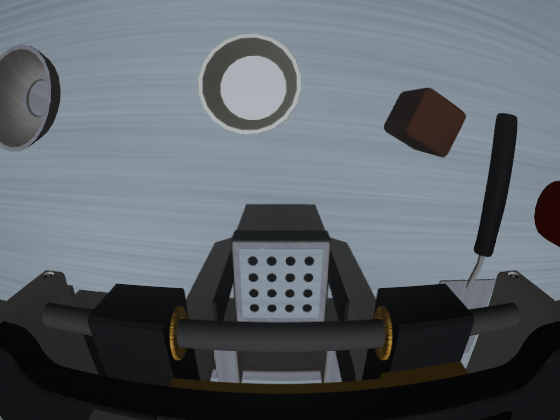

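View pics/s16.png

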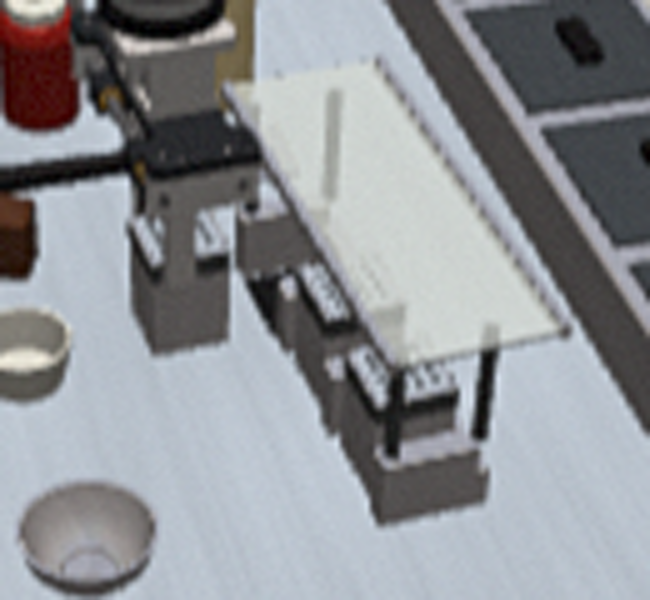

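```bash
python3 - <<'E'
from h import *
for z in (.11,.13,.151):
  for y in (.115,.16):
    print(z,y,[((proj('side',[x,y,z])-[240,120]+.5)*5).round() for x in (.485,.512,.528,.558)])
E
python3 - <<'E'
import cv2
im=cv2.imread('pics/s16.png')[0:370,60:430];cv2.imwrite('pics/s16z.png',cv2.resize(im,None,fx=1.6,fy=1.6))
im=cv2.imread('pics/c15.png')[60:330,300:700];cv2.imwrite('pics/c15y.png',cv2.resize(im,None,fx=1.9,fy=1.9))
E
```

```text
0.11 0.115 [array([137., 286.]), array([181., 279.]), array([207., 275.]), array([256., 267.])]
0.11 0.16 [array([120., 241.]), array([163., 235.]), array([189., 231.]), array([236., 223.])]
0.13 0.115 [array([136., 259.]), array([181., 252.]), array([207., 248.]), array([256., 240.])]
0.13 0.16 [array([119., 214.]), array([163., 208.]), array([189., 204.]), array([236., 197.])]
0.151 0.115 [array([136., 230.]), array([181., 223.]), array([208., 219.]), array([257., 212.])]
0.151 0.16 [array([118., 186.]), array([163., 179.]), array([189., 175.]), array([237., 168.])]
```

View pics/s16z.png

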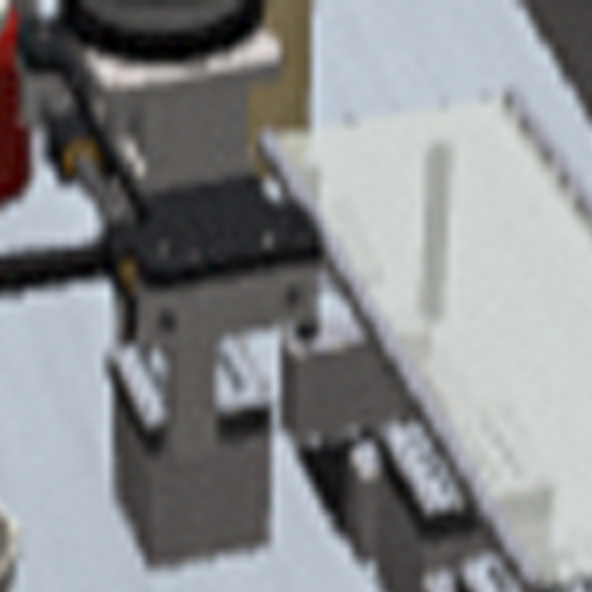

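View pics/c15y.png

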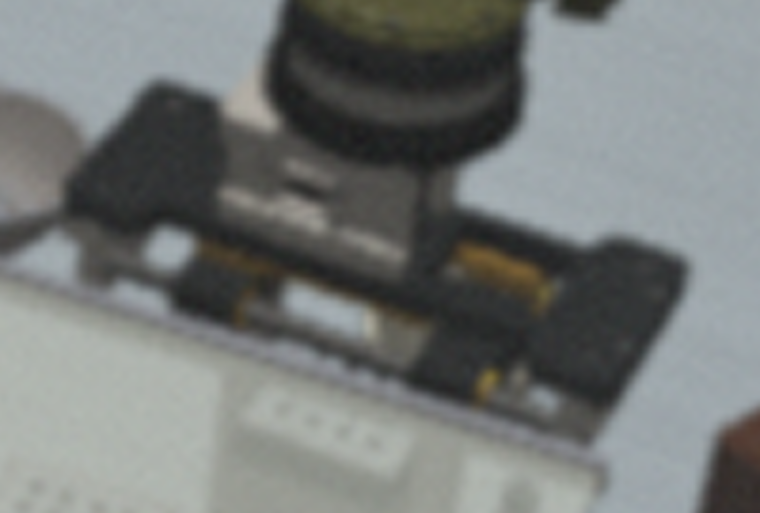

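```bash
python3 -m creep '{"xyz": [[-8,0,0],[-10,0,0],[-10,0,0],[0,0,0]], "spin": [0,0,0,0]}'
python3 -m creep '{"xyz": [[-8,0,0],[-8,0,0],[0,0,0]], "spin": [0,0,0]}'
python3 - <<'E'
from h import *
cv2.imwrite("pics/w17.png",ctrl.camera('wrist')[:,:,::-1])
cv2.imwrite("pics/c17.png",cv2.resize(ctrl.camera('scene')[180:310,220:410,::-1],None,fx=4,fy=4,interpolation=cv2.INTER_CUBIC))
cv2.imwrite("pics/s17.png",cv2.resize(ctrl.camera('side')[120:240,240:370,::-1],None,fx=5,fy=5,interpolation=cv2.INTER_CUBIC))
E
```

```text
time_s: 21.2
ee_pos: [0.5489, 0.2027, 0.0767]
eef_rot: [3.141, 0.001, -3.076]
force: [-1.3, -2.1, 5.9]
grip_width: 0.052
time_s: 21.58
ee_pos: [0.5645, 0.2037, 0.0759]
eef_rot: [3.141, 0.001, -3.077]
force: [1.2, -1.5, 1.6]
grip_width: 0.0515
```

View pics/c17.png

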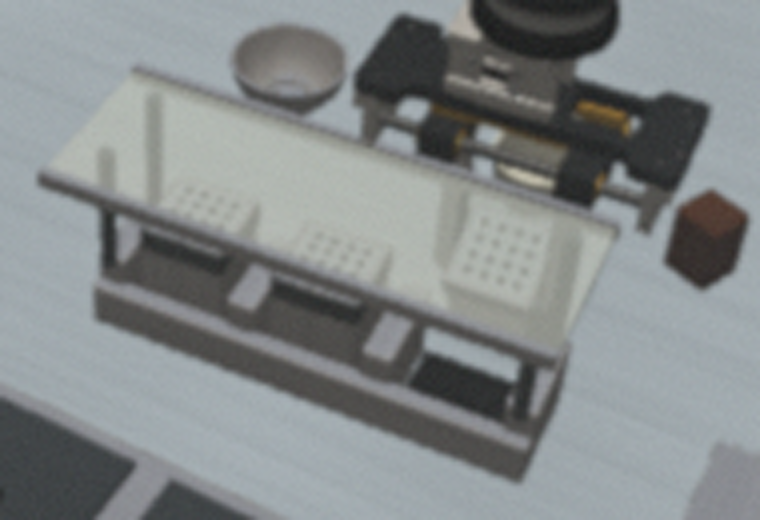

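View pics/s17.png

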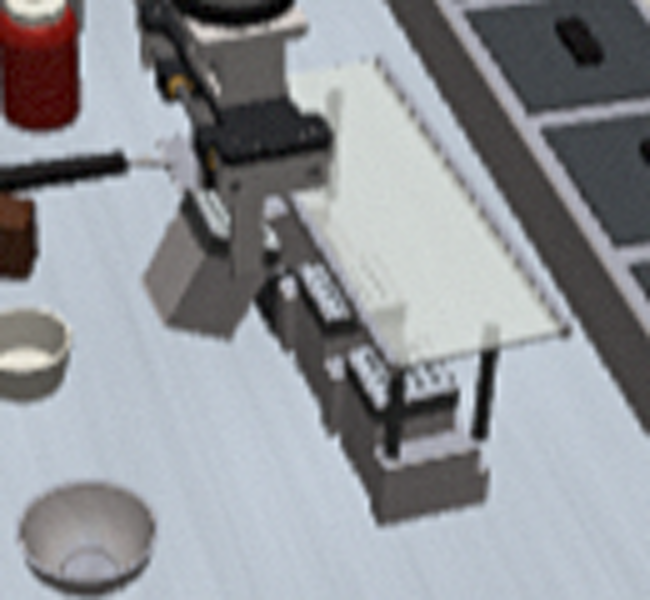

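View pics/w17.png

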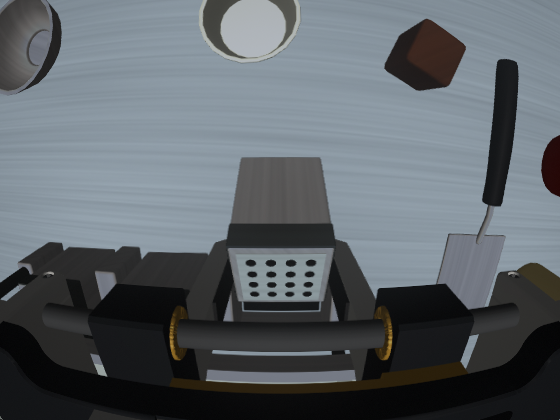

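The shaker has tipped about 25° forward: the counter is grippy and a high, light grip lets it rotate. I'll back the top off along the same path to set it flat.

```bash
python3 -m creep '{"xyz": [[6,0,0],[6,0,0],[6,0,0.5],[5,0,0.5],[0,0,0]], "spin": [0,0,0,0,0]}' - 5
python3 - <<'E'
from h import *
cv2.imwrite("pics/s18.png",cv2.resize(ctrl.camera('side')[120:240,240:370,::-1],None,fx=5,fy=5,interpolation=cv2.INTER_CUBIC))
E
```

```text
time_s: 22.35
ee_pos: [0.5404, 0.2023, 0.0748]
eef_rot: [3.142, -0.001, -3.076]
force: [0.1, -0.4, -4.1]
grip_width: 0.052
```

View pics/s18.png

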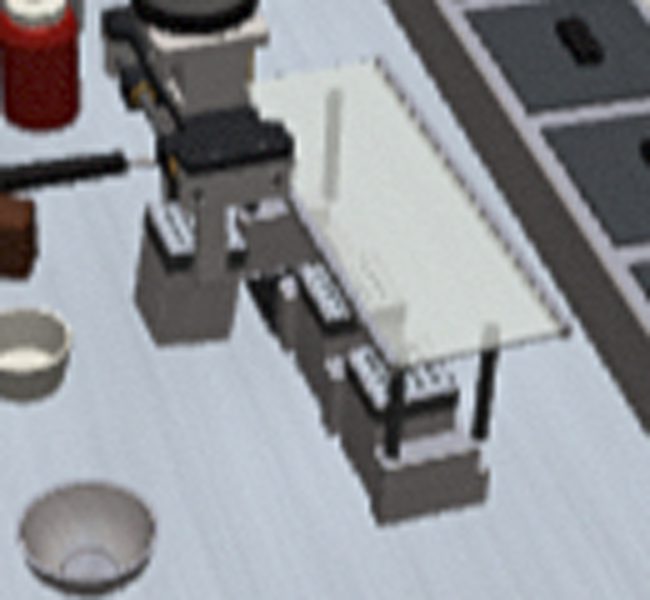

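```bash
python3 -m creep '{"xyz": [[3,0,1],[3,0,1],[2,0,1],[0,0,0]], "spin": [0,0,0,0]}' - 4
python3 - <<'E'
from h import *
cv2.imwrite("pics/s19.png",cv2.resize(ctrl.camera('side')[150:200,255:305,::-1],None,fx=11,fy=11,interpolation=cv2.INTER_CUBIC))
E
```

```text
time_s: 22.9
ee_pos: [0.5327, 0.2017, 0.0721]
eef_rot: [3.142, -0.0, -3.076]
force: [-3.4, 0.8, 1.7]
grip_width: 0.0518
```

View pics/s19.png

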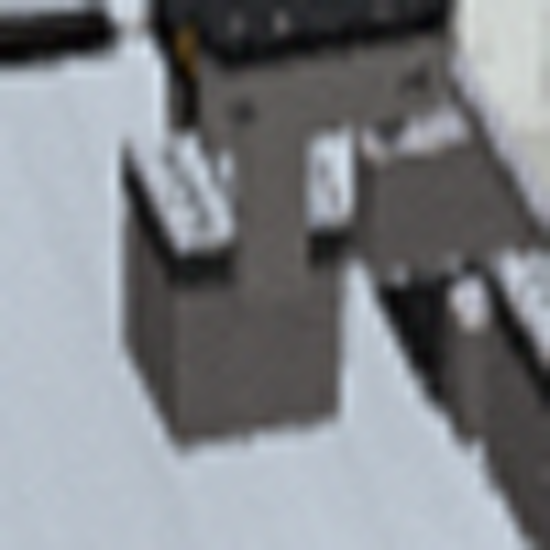

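```bash
python3 -m creep '{"xyz": [[0,0,0],[0,0,0],[0,0,0]], "spin": [0,0,0]}' 68
python3 - <<'E'
from h import *
th=np.radians(3.7)
A=np.array([[np.cos(th),np.sin(th)],[-np.sin(th),np.cos(th)]])
for p in [(180,445),(337,415)]:
    P=onz('side',((p[0]+.5)/11+254.5,(p[1]+.5)/11+149.5),0)[:2]; print(P,A@(P-[.6178,.2073])*1000)
print(A@(ctrl.get_obs()['ee_pos'][:2]-[.6178,.2073])*1000)
E
```

```text
time_s: 23.32
ee_pos: [0.533, 0.2017, 0.072]
eef_rot: [-3.142, 0.0, -3.076]
force: [0.4, 0.7, 0.5]
grip_width: 0.0677
[0.51202199 0.18036888] [-107.29545821  -20.04888998]
[0.56055466 0.18234146] [-58.73665203 -21.21233861]
[-84.98517251  -0.13879301]
```

Flat again and released. The fingers must slant in under the guard, so I'll check, well clear above, how the arm behaves at its reach limit.

```bash
python3 -m creep '{"xyz": [[0,0,-60],[0,0,-60],[0,0,-60],[0,0,-60],[0,0,0]], "spin": [0,0,0,0,0]}' 94
python3 -m creep '{"xyz": [[-60,0,0],[-60,0,0],[-60,0,0],[-60,0,0],[0,0,0]], "spin": [0,0,0,0,0]}' 
python3 -m creep '{"xyz": [[-30,0,0],[-30,0,0],[0,0,0]], "spin": [0,0,0]}'
python3 - <<'E'
from h import *
print(ctrl.get_obs()['qpos'])
E
```

```text
time_s: 23.95
ee_pos: [0.5339, 0.202, 0.3169]
eef_rot: [3.14, 0.008, -3.076]
force: [-0.3, 0.0, -0.9]
grip_width: 0.0943
time_s: 24.58
ee_pos: [0.7375, 0.216, 0.3102]
eef_rot: [-3.141, -0.005, -3.077]
force: [-0.5, -0.6, 0.0]
grip_width: 0.094
time_s: 24.95
ee_pos: [0.771, 0.2133, 0.305]
eef_rot: [3.138, 0.017, -3.077]
force: [-0.5, -0.5, 0.4]
grip_width: 0.0939
[ 2.23834644e-01  1.00435174e+00  2.39968354e-01  8.26939846e-04
  1.88036526e+00 -1.41140231e+00]
```

```bash
python3 -m creep '{"xyz": [[-50,0,0],[-50,0,0],[0,0,0],[0,0,0]], "spin": [0,0,0,0]}'
python3 - <<'E'
from h import *
print(ctrl.get_obs()['qpos'])
E
```

```text
time_s: 25.45
ee_pos: [0.7982, 0.202, 0.2819]
eef_rot: [3.128, 0.071, -3.077]
force: [0.1, -0.2, 0.9]
grip_width: 0.0939
[ 0.20221692  1.03598699  0.23647644  0.00401493  1.79740131 -1.43306888]
```

At the reach limit the solver trades tilt for reach: pitch is 0.07, tips outward, which is the slant I need. I'll build more and check whether it persists.

```bash
python3 -m creep '{"xyz": [[-50,10,-20],[-50,10,-20],[-50,10,-20],[-50,10,-20]], "spin": [0,0,0,0]}' 0 
python3 -m creep '{"xyz": [[20,0,0],[20,0,0],[0,0,0]], "spin": [0,0,0]}'
python3 - <<'E'
from h import *
print(ctrl.get_obs()['qpos'])
E
```

```text
time_s: 25.95
ee_pos: [0.8174, 0.2092, 0.3138]
eef_rot: [3.104, 0.196, -3.08]
force: [1.2, 0.2, -0.6]
grip_width: 0.0574
time_s: 26.32
ee_pos: [0.7772, 0.2067, 0.3064]
eef_rot: [3.104, 0.194, -3.08]
force: [0.6, 0.7, 0.8]
grip_width: 0.0275
[ 0.21197742  0.80763018  0.59237527  0.00797003  1.54407792 -1.42371038]
```

```bash
python3 -m creep '{"xyz": [[0,-60,0],[0,-60,0],[0,-60,0],[0,-60,0],[0,0,0]], "spin": [0,0,0,0,0]}' 
python3 -m creep '{"xyz": [[-50,0,-25],[-50,0,-25],[-50,0,-25],[-50,0,-25],[-50,0,-25]], "spin": [0,0,0,0,0]}'
python3 - <<'E'
from h import *
print(ctrl.get_obs()['qpos'])
E
```

```text
time_s: 26.95
ee_pos: [0.7953, -0.038, 0.2964]
eef_rot: [3.105, 0.194, -3.085]
force: [0.8, 1.1, -0.4]
grip_width: 0.0004
time_s: 27.58
ee_pos: [0.8392, -0.0177, 0.3881]
eef_rot: [3.114, 0.317, -3.083]
force: [0.2, -0.4, 0.3]
grip_width: 0.0005
[-0.08597019  0.91664346  0.23459262  0.07217367  1.68001755 -1.70023396]
```

```bash
python3 -m creep '{"xyz": [[-50,-10,-10],[-50,-10,-10],[-50,-10,-10],[-50,-10,-10],[-50,-10,-10]], "spin": [0,0,0,0,0]}'
python3 - <<'E'
from h import *
print(ctrl.get_obs()['qpos'])
E
```

```text
time_s: 28.2
ee_pos: [0.8638, -0.0463, 0.4172]
eef_rot: [3.128, 0.465, -3.088]
force: [0.1, 1.1, -0.6]
grip_width: 0.0003
[-0.12239308  0.89672989  0.2345532   0.0923298   1.55340118 -1.73055751]
```

```bash
python3 -m creep '{"xyz": [[-50,-10,-5],[-50,-10,-5],[-50,-10,-5],[0,0,0]], "spin": [0,0,0,0]}'
python3 - <<'E'
from h import *
from scipy.spatial.transform import Rotation as Ro
o=ctrl.get_obs();R=Ro.from_euler('xyz',o['eef_rot']).as_matrix();print(R,o['qpos'],o['ee_pos'])
E
```

```text
time_s: 28.7
ee_pos: [0.8771, -0.0599, 0.4374]
eef_rot: [3.138, 0.555, -3.088]
force: [-0.6, 1.1, 1.0]
grip_width: 0.0003
[[-0.84888702 -0.05477793  0.52572826]
 [-0.04515464  0.99849495  0.03112691]
 [-0.52664208  0.00268416 -0.85008288]] [-0.13922051  0.88417423  0.23467077  0.10442537  1.47742886 -1.74470451] [ 0.8770555  -0.05988572  0.43739154]
```

Tilt is now 31.8° at azimuth 3.4°, almost exactly along the bay axis. I'll return behind the shaker, staying high first.

```bash
python3 -m creep '{"xyz": [[43,28,-4],[43,28,-4],[43,28,-4],[43,28,-4],[43,28,-4]], "spin": [0,0,0,0,0]}' 
python3 -m creep '{"xyz": [[43,28,-4],[43,28,-4],[43,28,-4],[43,28,-4],[43,28,-4]], "spin": [0,0,0,0,0]}' 
python3 -m creep '{"xyz": [[0,0,0]], "spin": [0]}'
python3 - <<'E'
from h import *
from scipy.spatial.transform import Rotation as Ro
o=ctrl.get_obs();R=Ro.from_euler('xyz',o['eef_rot']).as_matrix();print(R,o['qpos'],o['ee_pos'])
d=np.array([.4771,.1982,.037])-o['ee_pos'];print(R.T@d*1000)
m=ctrl.camera_model('wrist');cv2.imwrite("pics/w20.png",ctrl.camera('wrist')[:,:,::-1])
import pickle;pickle.dump(m,open('w20.pkl','wb'))
cv2.imwrite("pics/s20.png",cv2.resize(ctrl.camera('side')[100:250,210:370,::-1],None,fx=4,fy=4,interpolation=cv2.INTER_CUBIC))
E
```

```text
time_s: 29.32
ee_pos: [0.7107, 0.0514, 0.3587]
eef_rot: [3.137, 0.554, -3.089]
force: [1.2, -0.2, -0.3]
grip_width: 0.0003
time_s: 29.95
ee_pos: [0.5102, 0.1809, 0.2635]
eef_rot: [3.136, 0.554, -3.09]
force: [0.8, 0.8, 0.3]
grip_width: 0.0006
time_s: 30.08
ee_pos: [0.5095, 0.1816, 0.2631]
eef_rot: [3.137, 0.552, -3.087]
force: [0.4, -0.6, -0.1]
grip_width: 0.0007
[[-0.8501841  -0.05726686  0.52336174]
 [-0.04675961  0.99835159  0.03328135]
 [-0.52440494  0.00382308 -0.85146042]] [ 3.40638951e-01 -4.41962297e-04  1.86961484e+00 -2.12329824e-01
  7.48920032e-01 -1.16927902e+00] [0.50953978 0.18159155 0.26305319]
[145.34658969  17.57458053 176.05035675]
```

View pics/w20.png

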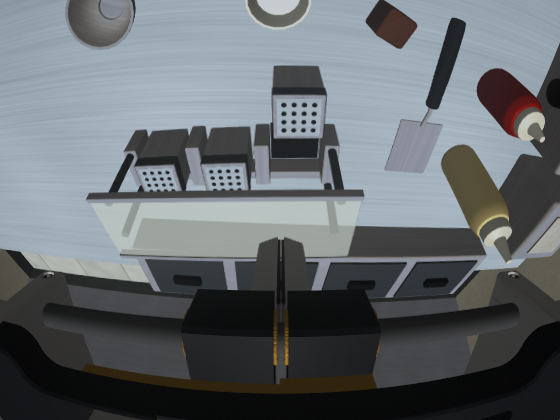

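View pics/s20.png

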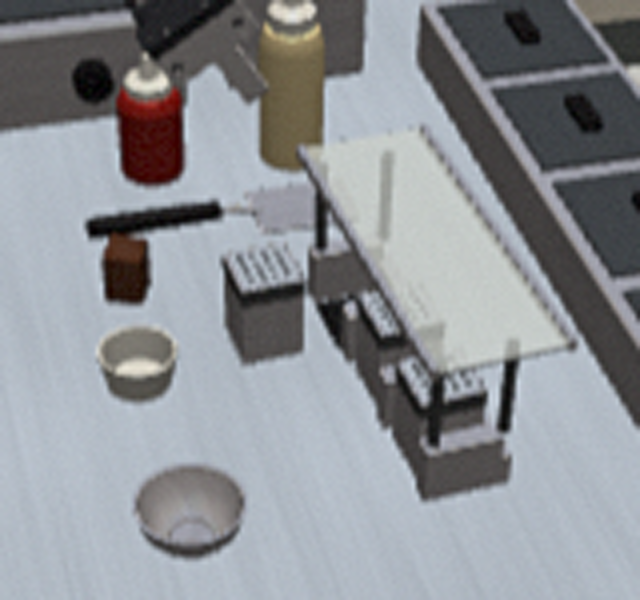

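Run:
```python
import cv2
im=cv2.imread('pics/w20.png')[55:215,230:360];cv2.imwrite('pics/w20z.png',cv2.resize(im,None,fx=4.6,fy=3.7*1.0,interpolation=cv2.INTER_CUBIC))
```

```text
(no output)
```

View pics/w20z.png

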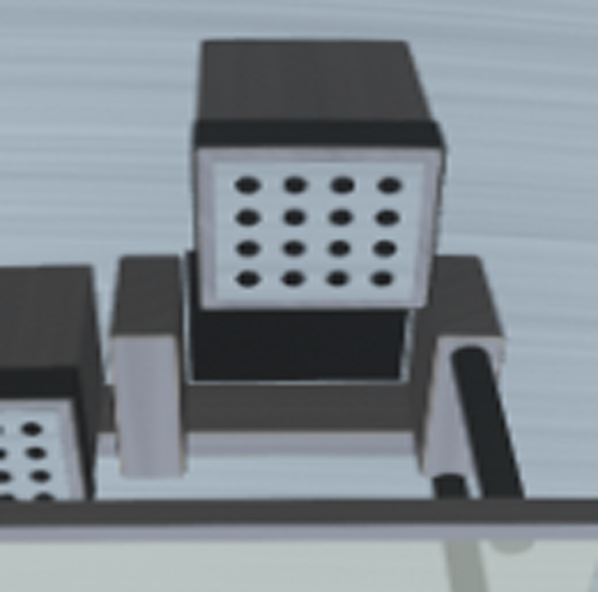

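Run:
```python
from h import *
import pickle
np.set_printoptions(precision=1,suppress=True)
m=pickle.load(open('w20.pkl','rb'));th=np.radians(3.7)
A=np.array([[np.cos(th),np.sin(th)],[-np.sin(th),np.cos(th)]])
def s(t,p,z):
    P=onz('wrist',((p[0]+.5)/4.6+229.5,(p[1]+.5)/3.7+54.5),z,m)[:2];print(t,P*1000,A@(P-[.6178,.2073])*1000)
for p in [(110,338),(182,335),(122,478),(185,475)]: s('L',p,.05)
for p in [(438,340),(418,475)]: s('R',p,.05)
for p in [(195,148),(443,147),(425,305),(203,308)]: s('sh',p,.076)
for p in [(200,42),(410,42)]: s('shbot',p,0)
for p in [(190,380),(408,380)]: s('matback/stop',p,0)
s('guardfront',(10,502),.132);s('gf',(590,500),.132)
```

```text
L [589.8 155.1] [-31.3 -50.3]
L [587.8 173.4] [-32.1 -31.9]
L [650.9 158.6] [ 29.8 -50.8]
L [648.5 176.2] [ 28.7 -33. ]
R [585.8 238.7] [-29.9  33.4]
R [644.9 241.8] [29.2 32.7]
sh [507.5 173.9] [-112.3  -26.3]
sh [503.6 225.3] [-112.8   25.4]
sh [554.5 228.3] [-61.9  25. ]
sh [558.7 177.8] [-60.9 -25.6]
shbot [509.  173.8] [-110.7  -26.4]
shbot [505.3 226.3] [-111.    26.3]
matback/stop [646.1 176.7] [ 26.3 -32.4]
matback/stop [642.2 243. ] [26.7 34.1]
guardfront [582.8 138.6] [-39.4 -66.3]
gf [575.3 261.8] [-38.9  57.1]
```

Wrist view confirms the bay frame to about 1 mm: cheeks at ±33, fronts at -31, stop at about +27. The shaker is at u=-86.5, v=0, square to the bay. I'll descend behind it.

```bash
python3 -m creep '{"xyz": [[31,6,25],[31,6,25],[31,6,25],[0,0,0]], "spin": [0,0,0,0]}' 
python3 -m creep '{"xyz": [[18,0,33],[18,0,33],[17,0,30],[0,0,0]], "spin": [0,0,0,0]}'
python3 - <<'E'
from h import *
from scipy.spatial.transform import Rotation as Ro
o=ctrl.get_obs();R=Ro.from_euler('xyz',o['eef_rot']).as_matrix();th=np.radians(3.7)
A=np.array([[np.cos(th),np.sin(th)],[-np.sin(th),np.cos(th)]])
tip=o['ee_pos']+.022*R[:,2];print(tip,A@(tip[:2]-[.6178,.2073])*1000)
print('u in tool',R.T@[np.cos(th),np.sin(th),0])
cv2.imwrite("pics/w21.png",ctrl.camera('wrist')[:,:,::-1])
cv2.imwrite("pics/s21.png",cv2.resize(ctrl.camera('side')[100:250,210:370,::-1],None,fx=4,fy=4,interpolation=cv2.INTER_CUBIC))
E
```

```text
time_s: 30.68
ee_pos: [0.4705, 0.1958, 0.1495]
eef_rot: [3.139, 0.549, -3.089]
force: [-0.4, 0.9, 0.9]
grip_width: 0.0006
time_s: 31.18
ee_pos: [0.4772, 0.1964, 0.0412]
eef_rot: [3.139, 0.552, -3.09]
force: [0.4, -0.5, 1.1]
grip_width: 0.0003
[0.48869656 0.19700397 0.02246902] [-129.49876581   -1.94322479]
u in tool [-0.85144303  0.01169063  0.52431679]
```

View pics/w21.png

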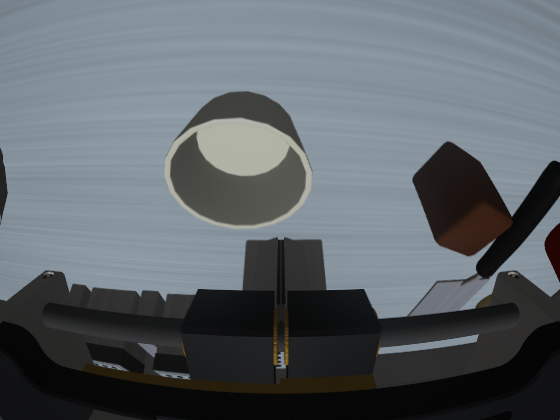

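View pics/s21.png

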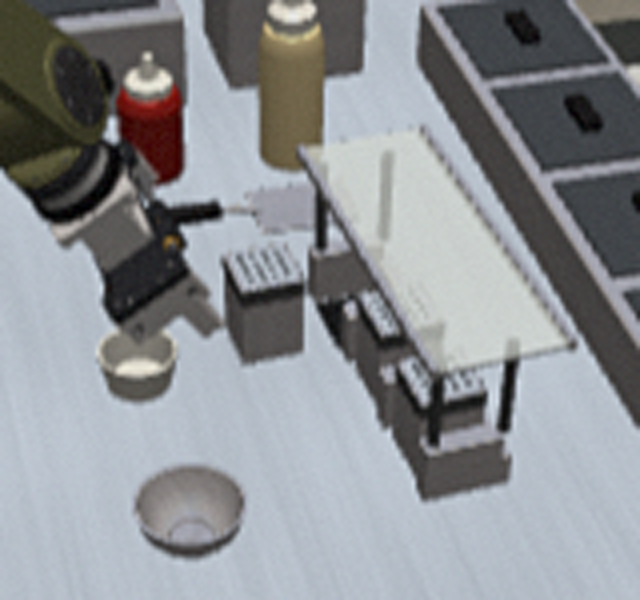

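```bash
python3 -m creep '{"xyz": [[3,2,5],[0,0,0],[0,0,0]], "spin": [0,0,0]}' 22 20
python3 -m creep '{"xyz": [[-5.1,0,3.1],[-6.8,0.1,4.2],[-6.8,0.1,4.2],[-8.5,0.1,5.2],[-8.5,0.1,5.2]], "spin": [0,0,0,0,0]}' 
python3 -m creep '{"xyz": [[-8.5,0.1,5.2],[-8.5,0.1,5.2],[0,0,0]], "spin": [0,0,0]}'
python3 - <<'E'
from h import *
from scipy.spatial.transform import Rotation as Ro
o=ctrl.get_obs();R=Ro.from_euler('xyz',o['eef_rot']).as_matrix();th=np.radians(3.7)
A=np.array([[np.cos(th),np.sin(th)],[-np.sin(th),np.cos(th)]])
tip=o['ee_pos']+.022*R[:,2];print(tip,A@(tip[:2]-[.6178,.2073])*1000)
cv2.imwrite("pics/w22.png",ctrl.camera('wrist')[:,:,::-1])
cv2.imwrite("pics/c22.png",cv2.resize(ctrl.camera('scene')[180:310,220:410,::-1],None,fx=4,fy=4,interpolation=cv2.INTER_CUBIC))
cv2.imwrite("pics/s22.png",cv2.resize(ctrl.camera('side')[100:250,210:370,::-1],None,fx=4,fy=4,interpolation=cv2.INTER_CUBIC))
E
```

```text
time_s: 31.65
ee_pos: [0.4767, 0.1992, 0.037]
eef_rot: [3.136, 0.555, -3.09]
force: [-0.3, -0.1, -0.7]
grip_width: 0.0214
time_s: 32.28
ee_pos: [0.5183, 0.2018, 0.0356]
eef_rot: [3.137, 0.552, -3.09]
force: [-3.4, -0.3, 2.7]
grip_width: 0.0217
time_s: 32.65
ee_pos: [0.5383, 0.203, 0.0357]
eef_rot: [3.137, 0.553, -3.09]
force: [-1.1, 0.0, -0.5]
grip_width: 0.0223
[0.54982937 0.20369818 0.01697892] [-68.06138476   0.79198813]
```

View pics/c22.png

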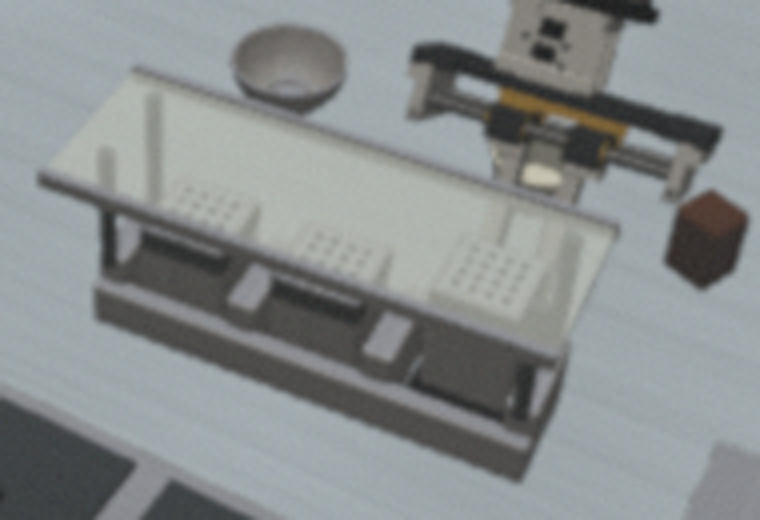

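View pics/s22.png

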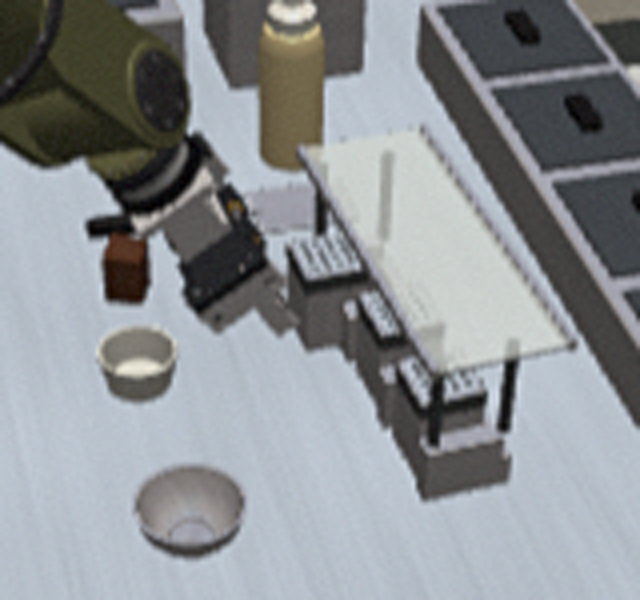

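```bash
python3 -m creep '{"xyz": [[-6.8,0,4.2],[-6.8,0,4.2],[-6.8,0,4.2],[0,0,0]], "spin": [0,0,0,0]}' 
python3 -m creep '{"xyz": [[-3.4,0,2.1],[-3.4,0,2.1],[-3.4,0,2.1],[0,0,0]], "spin": [0,0,0,0]}'
python3 - <<'E'
from h import *
from scipy.spatial.transform import Rotation as Ro
o=ctrl.get_obs();R=Ro.from_euler('xyz',o['eef_rot']).as_matrix();th=np.radians(3.7)
A=np.array([[np.cos(th),np.sin(th)],[-np.sin(th),np.cos(th)]])
tip=o['ee_pos']+.022*R[:,2];print(tip,A@(tip[:2]-[.6178,.2073])*1000,o['force'])
E
```

```text
time_s: 33.3
ee_pos: [0.5623, 0.2044, 0.0359]
eef_rot: [3.137, 0.553, -3.09]
force: [0.5, -0.3, 0.0]
grip_width: 0.022
time_s: 33.8
ee_pos: [0.5731, 0.2048, 0.0355]
eef_rot: [3.138, 0.551, -3.09]
force: [-11.0, -2.7, 5.5]
grip_width: 0.0217
[0.58461052 0.20547132 0.01671787] [-33.23831065   0.31692898] [-11.00565479  -2.68945713   5.48211325]
```

```bash
python3 -m creep '{"xyz": [[-1.3,0,0.8],[0,0,0],[0,0,0]], "spin": [0,0,0]}'
python3 - <<'E'
from h import *
cv2.imwrite("pics/w23.png",ctrl.camera('wrist')[:,:,::-1])
cv2.imwrite("pics/c23.png",cv2.resize(ctrl.camera('scene')[180:310,220:410,::-1],None,fx=4,fy=4,interpolation=cv2.INTER_CUBIC))
cv2.imwrite("pics/s23.png",cv2.resize(ctrl.camera('side')[100:250,210:370,::-1],None,fx=4,fy=4,interpolation=cv2.INTER_CUBIC))
E
```

```text
time_s: 34.17
ee_pos: [0.5737, 0.2048, 0.0354]
eef_rot: [3.139, 0.55, -3.089]
force: [-23.8, -2.3, 15.8]
grip_width: 0.0221
```

View pics/c23.png

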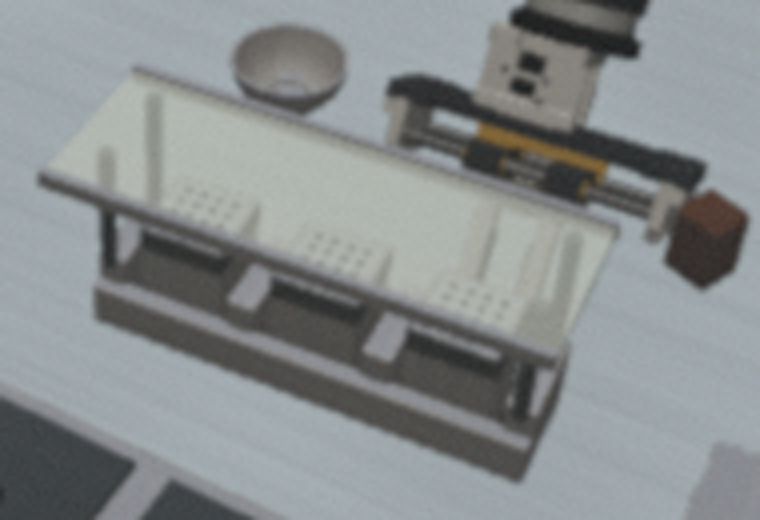

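View pics/s23.png

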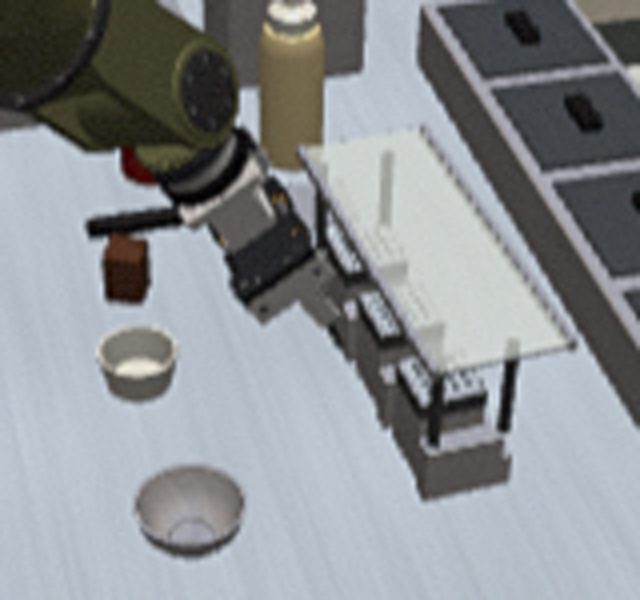

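Hard against the stop: the push force rose from 11 N to 24 N with almost no motion. I'll back off and up, then inspect.

```bash
python3 -m creep '{"xyz": [[2,0,-1.2],[10,0,-6],[20,0,-12],[20,0,-12],[0,0,0]], "spin": [0,0,0,0,0]}' 
python3 -m creep '{"xyz": [[-25,0,-41],[-25,0,-41],[-25,0,-41],[-25,0,-41],[0,0,0]], "spin": [0,0,0,0,0]}'
python3 - <<'E'
from h import *
import pickle
m=ctrl.camera_model('wrist');cv2.imwrite("pics/w24.png",ctrl.camera('wrist')[:,:,::-1]);pickle.dump(m,open('w24.pkl','wb'))
cv2.imwrite("pics/c24.png",ctrl.camera('scene')[:,:,::-1]);cv2.imwrite("pics/s24.png",ctrl.camera('side')[:,:,::-1])
im=cv2.imread('pics/w24.png')[100:260,130:360];cv2.imwrite('pics/w24z.png',cv2.resize(im,None,fx=3.4,fy=3.4,interpolation=cv2.INTER_CUBIC))
E
```

```text
time_s: 34.95
ee_pos: [0.5141, 0.202, 0.0352]
eef_rot: [3.137, 0.553, -3.089]
force: [0.1, 0.5, 1.1]
grip_width: 0.0218
time_s: 35.58
ee_pos: [0.5155, 0.2017, 0.2317]
eef_rot: [3.133, 0.56, -3.091]
force: [-0.1, -0.2, -0.4]
grip_width: 0.0223
```

View pics/w24.png

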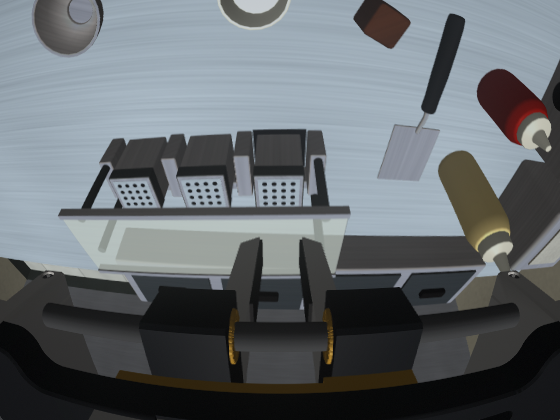

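View pics/c24.png

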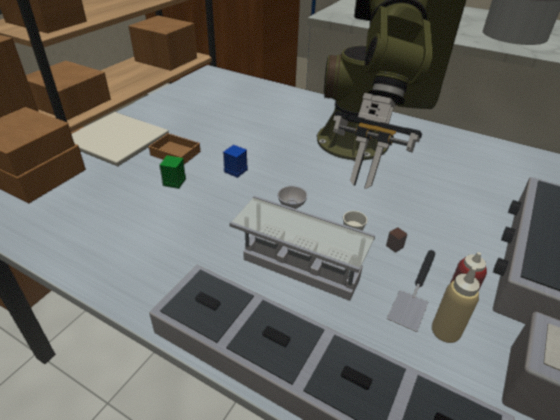

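View pics/s24.png

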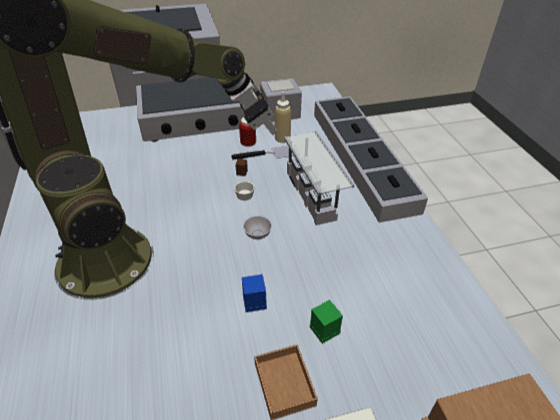

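Now the wrist view shows the shaker home, lid up, in the third bay. I'll measure it and check the bystanders by image difference.

Run:
```python
from h import *
im=cv2.imread('pics/w24.png')[125:220,230:340];cv2.imwrite('pics/w24y.png',cv2.resize(im,None,fx=6,fy=6,interpolation=cv2.INTER_CUBIC))
for n in 'cs':
    a=cv2.imread({'c':'pics/scene0.png','s':'pics/side0.png'}[n]);b=cv2.imread(f'pics/{n}24.png')
    d=cv2.absdiff(cv2.GaussianBlur(a,(5,5),0),cv2.GaussianBlur(b,(5,5),0)).max(2)>22
    k,l,st,ce=cv2.connectedComponentsWithStats(d.astype(np.uint8))
    print(n,[s.tolist() for s in st[1:] if s[4]>8])
```

```text
c [[367, 0, 66, 66, 2161], [419, 0, 7, 4, 21], [470, 0, 90, 88, 3241], [383, 4, 82, 105, 1969], [365, 55, 34, 16, 188], [321, 62, 25, 29, 363], [345, 62, 19, 17, 127], [373, 83, 29, 10, 207], [513, 89, 47, 28, 681], [551, 90, 7, 4, 16], [357, 92, 66, 97, 2021], [548, 95, 8, 4, 19], [325, 97, 12, 11, 96], [540, 98, 13, 5, 29], [333, 115, 22, 20, 237], [536, 116, 24, 10, 31], [510, 125, 17, 27, 150], [367, 131, 11, 5, 31], [350, 136, 18, 50, 392], [553, 155, 7, 15, 66], [205, 161, 28, 35, 761], [324, 263, 26, 13, 163], [324, 271, 21, 12, 146]]
s [[0, 0, 51, 16, 642], [23, 0, 253, 166, 14539], [5, 35, 3, 4, 10], [132, 34, 18, 5, 59], [11, 43, 3, 4, 9], [133, 71, 10, 3, 20], [151, 72, 9, 17, 84], [143, 85, 6, 15, 51], [0, 121, 56, 105, 2968], [291, 160, 11, 12, 68], [307, 165, 5, 5, 19], [96, 173, 43, 55, 1201], [292, 176, 3, 6, 15], [57, 190, 35, 33, 378], [90, 195, 6, 5, 21], [77, 203, 35, 20, 452], [88, 239, 4, 5, 9], [277, 266, 28, 37, 804]]
```

View pics/w24y.png

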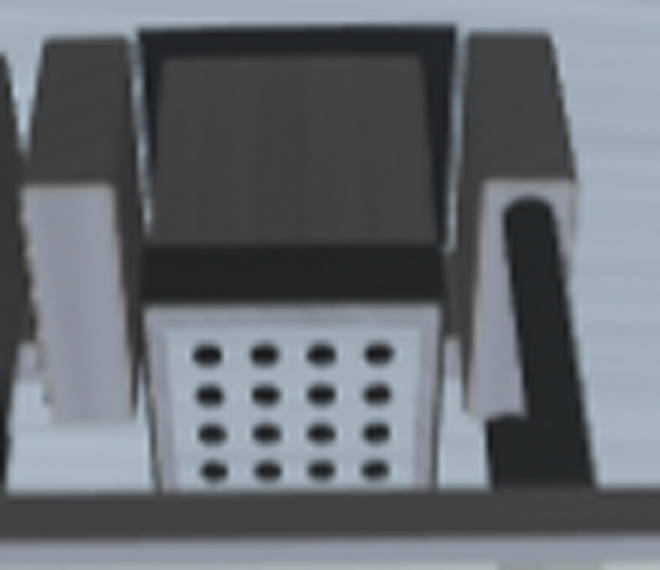

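Run:
```python
from h import *
import pickle
np.set_printoptions(precision=1,suppress=True)
m=pickle.load(open('w24.pkl','rb'));th=np.radians(3.7)
A=np.array([[np.cos(th),np.sin(th)],[-np.sin(th),np.cos(th)]])
def s(t,p,z):
    P=onz('wrist',((p[0]+.5)/6+229.5,(p[1]+.5)/6+124.5),z,m)[:2];print(t,A@(P-[.6178,.2073])*1000)
for p in [(163,56),(422,56)]: s('bot',p,0)
for p in [(145,304),(440,304)]: s('top',p,.076)
for p in [(113,186),(487,182)]: s('cheek front inner',p,.05)
# mates rear top edges in full image
for p in [(113,180),(160,177),(179,180),(228,178),(255,178),(304,177)]:
    P=onz('wrist',p,.076,m)[:2];print('rowtops',A@(P-[.6178,.2073])*1000)
```

```text
bot [-26.2 -27. ]
bot [-25.4  25.1]
top [-27.6 -26.4]
top [-26.8  24.2]
cheek front inner [-32.9 -33.2]
cheek front inner [-32.7  34. ]
rowtops [ -27.1 -188.3]
rowtops [ -28.7 -128.4]
rowtops [ -23.4 -107.7]
rowtops [-24.5 -53.6]
rowtops [-23.7 -25.3]
rowtops [-24.3  25.4]
```

Run:
```python
from station import ctrl
o=ctrl.get_obs();print(o['time_s'],o['force']);print(ctrl.hand_in())
```

```text
35.725 [-0.2314168 -0.2234519 -0.5866358]
the job is handed in; nothing more can be done
None
```

The shaker is standing lid up in the empty bay, home against the back stop. I handed the job in at 35.7 s with the arm clear, but two things along the way did not go cleanly.

**What I did**
- I tipped the shaker two quarter turns over its bottom edge, rested it on its side in between, and let it down under a light grip each time.
- I dragged it along the counter to the bay mouth.
- I built up a 32° tool slant at the arm's reach limit, then pushed the shaker low from behind, under the guard, until the push force rose from 11 N to 24 N with almost no motion.

**Last checks**
- **Position:** the lid's holes show up in the wrist view. The rear face measures about 23 mm behind the home point, corrected against the cheek fronts (24 mm expected when touching the stop), and the shaker is about 1 mm off centre.
- **Everything else:** comparing first and last pictures showed changes only at the robot, the shaker's old place and the filled bay. The bystanders and both look-alikes show none. I judged the two mates from the pictures, without a before-and-after measurement.

**What did not go cleanly**
- **Possible lift:** partway through the second quarter turn, pad friction held the shaker and its pivot edge read about 4 mm off the counter. The cameras are good to about 2 mm and the wrist carried about 3 N, so it may briefly have been clear of the counter. I lowered it at once and finished with a softer grip.
- **Forward tip at the bay:** my first push into the bay with a high grip tipped the shaker about 25° forward. I set it flat again before the final push.

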